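# Set a goniometer's detector arm to the right-angle mark and clamp it

### The arm

A 6-joint arm with a two-finger parallel gripper is mounted at the origin on a cart in front of the work surface, level with it; the furniture and walls round the work are solid. World frame = base frame: x ahead of the robot, y to its left, z up, the work surface at z = 0. Lengths are in m, angles in rad, forces in N, time in s.
With the tool pointing down it reaches from about 0.3 to 0.875 m from the base axis. Payload 4.2 kg.
Tool frame: the origin (TCP) lies on the front face of the gripper's body, between the roots of the fingers; the fingertips stand 73 mm ahead of it and the grasp point (between the pads) lies 54 mm ahead of it; z points along the fingers, y is the direction in which the jaws open and shut (so a half turn about z gives the same grasp; the last joint's range is limited). The gripper opens to 85 mm and grips with 20 to 120 N. Pads are 22 mm wide; open, the fingers measure 114 mm over their backs; the gripper's body (76 mm by 85 mm) begins 54 mm behind the grasp point. The pads swing forward as they close: fully open they stand 13 mm farther back than shut.
Start: joints at [-1.334, 0.32, 1.565, -0, 1.257, -0.02], TCP at [0.146, -0.556, 0.304] pointing down, gripper open.
Joint ranges: [-3.11, 3.11], [-0.84, 2.01], [0.21, 2.61], [-1.34, 4.49], [0.05, 2.63], [-2.56, 2.56]. Speed limits (rad/s): [2.57, 2.57, 3.14, 3.14, 3.14, 3.14].

### API

Orientations are given as a unit quaternion [x, y, z, w].
In Python, from station import manip gives the robot as it stands.
- The arm moves only by the shell command python3 -m jog 'ROWS'. ROWS is JSON, a list of rows, each a list of 5 numbers: the opening in per cent of the stroke, from 0 (shut) to 100 (fully open), then the shift along the tool's x, y, z in m, then the turn about the tool's z in degrees. A call has exactly 10 rows; each row shifts and turns the commanded pose from where the row before left it, along the tool's axes as they then stand; what a row does not reach is not made up. A row lasts 1/12 s, in which the tool goes at most 41.7 mm and 7.16 degrees, less where a joint would pass 70% of its speed; a pose out of reach is approached as far as the arm can. A call is refused whole if a number of a shift passes 0.0417 or a number of a turn 7.16, either way. A call with a gripper value outside its range is refused whole. The fingers move at their own pace and stop on an object; the grip force is fixed at half the most. Time passes only in rows, so rows that do not move let the fingers close, or fill a call up. It gives the time, the measured TCP pose, the force and the opening at its end, in the units of the state.
- manip.state(): the state, without advancing time (a new reading comes with each control period).
- manip.snapshot(name): name is "scene" or "top"; returns a dict with "pixels" (384x512x3 uint8, blue, green, red), "z_map" (384x512 float32, m along the optical axis (not along the pixel's ray), 0 where there is no reading), "fx", "fy", "cx", "cy" (pixels), "dist" ([k1, k2, p1, p2, k3] as OpenCV has them; the pictures are not rectified), "extrinsics" (4x4, takes a point from camera to world coordinates). Camera axes: x right, y down, z forward; pixel columns grow to the right and rows downward; lengths in m; the calibration is good to about 2 mm. A picture is of the moment at which its call begins.
- manip.finish_job(): hands the job in, once; it reports no verdict.
The state is a dict: "t": time; "joint_positions": joint angles; "joint_vel": joint speeds; "tau": joint torques, N m; "tcp_pos": TCP position; "eef_rot": TCP orientation; "force": force on the tool from outside, world axes, zero at the start; "torque": the same for the moment, N m; "grip_width": finger opening in m.
Only numpy, scipy, OpenCV 4.12 (cv2) and the standard library are available. Lean on these libraries where they do the work, as an engineer would, in place of code of your own. Each camera call takes 0.05 s, during which the arm holds its last target.

### The job

Slacken the clamp lever of the bench goniometer's swinging detector arm, swing the arm round until its pointer stands exactly on the longest line of the scale (at a right angle to the fixed lamp tube), and tighten the lever again by feel until it takes a push of about 5 N at its handle, firm but not strained, with the pointer still on the line. Do not drag the arm while it is clamped; leave the sample vial in its seat and the other things on the bench where they are, then let go.

Things in the scene. Friction and masses are not known exactly. Their poses are not given: they have to be found in the camera images.
- goniometer: The instrument, fixed on the bench: grey cast round foot, 272 mm in diameter; on it a bright scale disc; in the middle a column with the vial's seat; at the rim, on its -y side, a level lamp tube (31 mm thick, axis 80 mm up). Origin: middle of the underside, on the bench, on the arm's axis. -x points from the middle to the longest line of the scale, y along the lamp's beam, z up.
- detector_arm: Arm that swings level about the column. Its +x side carries a dark detector tube (33 mm thick, axis 80 mm up, 46 to 135 mm from the pivot); its tail (-x) the clamp block (30 mm, top 46 mm up), the lever and the pointer. Origin: the pivot, on the bench. It starts 0.8 to 1.1 rad clockwise (from above) of its goal; stops 0.2 rad behind that, 0.6 rad past the mark. Slack, it swings with 0.12 N m.
- clamp_lever: Black crank lever on an upright clamp screw in the arm's tail, 78 mm from the pivot; it travels with the arm. Origin: on the screw's axis, at bench height; its x axis points along the level bar (8 mm thick, top 61 mm up) to the handle, 60 mm out. Clockwise from above tightens: the foot presses on the scale disc. It stays where left; slack, a push square to the bar turns the lever, a push along it moves the arm.
- handle (a point): Middle of the lever's upright revolving handle (14 mm thick, 61 to 95 mm above the bench), 81 mm up. Loose, the lever follows a push of 0.2 N here; once the foot bites, tightening takes 0.1 N more per newton of clamp force, and each radian adds about 110 N. 5 N (50 N of clamp force) is right. At the start it is only nipped (10 to 40 N); 0.85 to 0.95 rad counter-clockwise clears the disc throughout.
- scale: Bright scale disc, 232 mm in diameter, upper face 26.5 mm above the bench; origin in the middle of that face. Black lines every 5 degrees on the half under the tail, 4 to 9 mm long, 102 mm out; one is by far the longest (88 to 115 mm out). It does not lie quite true: the lever angle at which the foot bites differs by up to 0.5 rad between start and mark, each time otherwise: it must be felt.
- pointer (a point): The tip of the arm's pointer, 102 mm from the pivot, at the height of the scale. Tightening by the handle tends to draw the arm about 0.01 to 0.02 rad clockwise with it, so set it a hair past the line or check it afterwards.
- mark (a point): The point of the longest line 102 mm from the pivot, on the scale: where the tip of the pointer must stand.
- pivot (a point): The vertical axis of the arm's hinge, at the height of the scale; axes as the goniometer's.
- vial: Small capped glass vial, 25 mm in diameter, 47 mm tall, standing loose in the seat on the column, its underside (origin) 56 mm above the bench, top at 103 mm.
- beaker_50: Small glass beaker, 43x48x56 mm, right of the instrument near the front; origin under its centre. Bystander.
- marker: Marker pen, 135 mm long, lying near the front edge; origin under its centre. Bystander.
- tape_roll: Roll of tape lying flat, 96 mm, 25 mm tall, front left; origin under its centre. Bystander.
- timer: Small digital timer, 60x62x18 mm, left; origin under its centre. Bystander.
- petri: Covered petri dish, 62 mm, 15 mm tall, left; origin under its centre. Bystander.
- buffer_7: Small white bottle, 39 mm in diameter, 79 mm tall, far left; origin under its centre. Bystander.
Mind the look-alikes: they are no part of the job. Several things have the shape of the vial; the one meant has the colours described above.

How it is judged:
By the outcome, as a careful person would: the job done as asked, in the order asked, and still so for the second after the job is handed in, with the robot touching nothing.
It also fails if it takes over 72 s, if anything falls off the work surface, if the arm or the gripper's body presses on something with over 40 N, if the wrist force passes 120 N, or if a joint passes its speed limit or range.

## Working session

There is one attempt and no reset: what is moved stays moved. The work goes in short steps, Python scripts to look and compute and a shell command to move; the robot and the scene stay as the last step left them, time stands still between calls to the robot, and variables do not carry over. Pictures are saved under pics/ and viewed, and the job is handed in when it is done.

```bash
ls; mkdir -p pics; python3 - <<'E'
from station import manip
import cv2,numpy as np
print(manip.state())
for n in("scene","top"):
    s=manip.snapshot(n); cv2.imwrite(f"pics/{n}0.png",s["pixels"]); np.savez(f"{n}0.npz",**s)
    print(n,s["fx"],s["fy"],s["cx"],s["cy"],s["dist"],np.round(s["extrinsics"],3).tolist())
E
```

```text
pics
{'t': 0.0, 'joint_positions': array([-1.33398724e+00,  3.20286542e-01,  1.56570026e+00, -2.22039089e-06,
        1.25742089e+00, -2.00097836e-02]), 'joint_vel': array([-0.00044994,  0.00159733,  0.00059455,  0.00077193, -0.00062812,
       -0.00011512]), 'tau': array([-3.86254644e-03, -4.15525675e+01, -2.34163767e+01, -1.90670930e-04,
        8.28350836e-03, -9.82701238e-06]), 'tcp_pos': array([ 0.14596231, -0.55578922,  0.30307699]), 'eef_rot': array([ 9.91766379e-01,  1.28057123e-01, -9.92319480e-05, -9.02079302e-04]), 'force': array([0.08751544, 1.13007133, 0.5314301 ]), 'torque': array([0.00892875, 0.0357395 , 0.04863288]), 'grip_width': 0.08543075636032044}
scene 349.22154775338123 349.22154775338123 255.5744608726318 189.83305406670996 [-0.04385025  0.          0.          0.          0.        ] [[0.816, -0.398, 0.42, 0.163], [-0.579, -0.572, 0.582, -0.387], [0.009, -0.717, -0.697, 0.655], [0.0, 0.0, 0.0, 1.0]]
top 412.0547350820108 412.0547350820108 254.9417501032818 195.70006212141905 [-0.02138683  0.          0.          0.          0.        ] [[-0.145, -0.963, 0.226, 0.28], [-0.989, 0.142, -0.031, 0.133], [-0.002, -0.228, -0.974, 1.127], [0.0, 0.0, 0.0, 1.0]]
```

View pics/scene0.png

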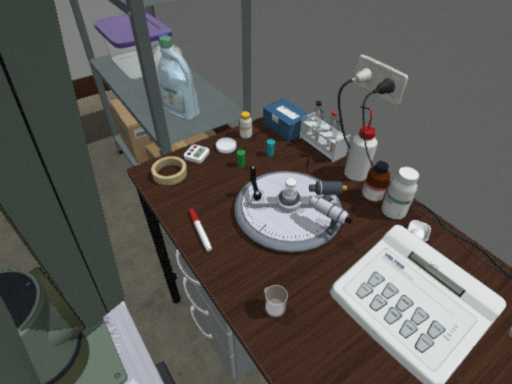

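View pics/top0.png

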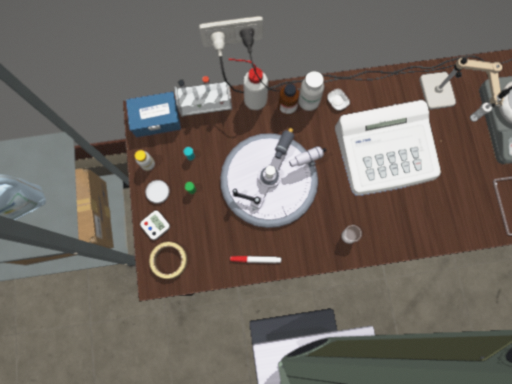

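```bash
python3 - <<'E'
import cv2
a=cv2.imread("pics/scene0.png")[150:260,220:370]; cv2.imwrite("pics/s0z.png",cv2.resize(a,None,fx=5,fy=5,interpolation=cv2.INTER_CUBIC))
a=cv2.imread("pics/top0.png")[120:235,210:340]; cv2.imwrite("pics/t0z.png",cv2.resize(a,None,fx=5,fy=5,interpolation=cv2.INTER_CUBIC))
E
```

```text
(no output)
```

View pics/s0z.png

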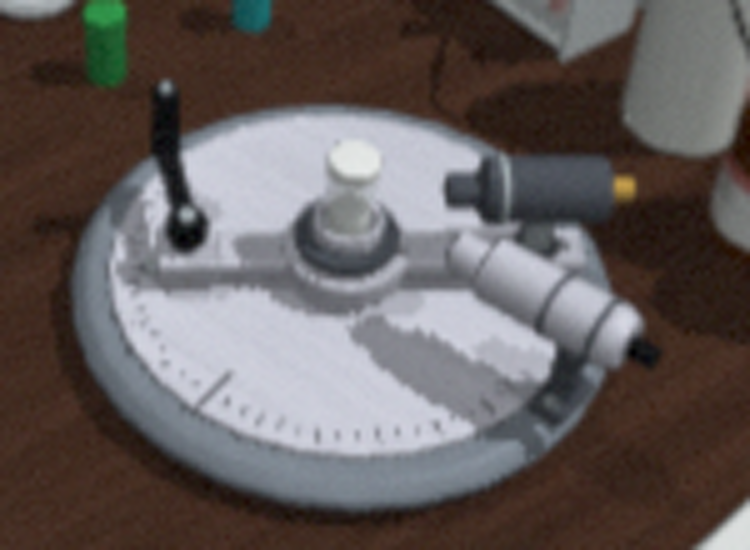

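View pics/t0z.png

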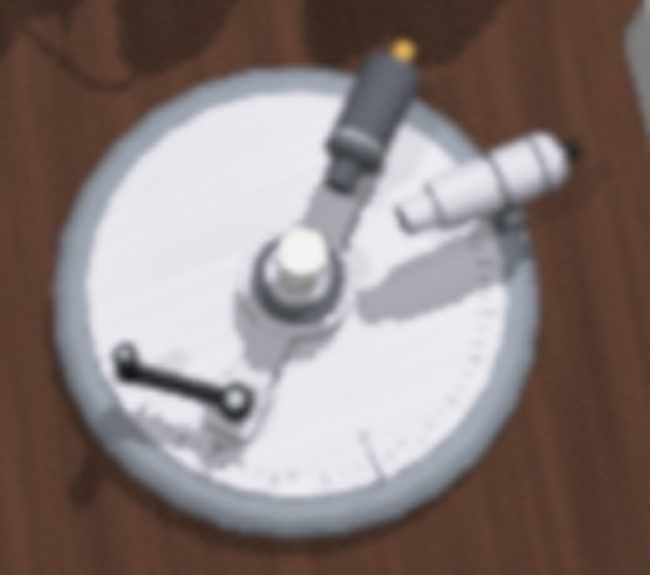

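```bash
cat > h.py <<'E'
import numpy as np,cv2
def K(s): return np.array([[s["fx"],0,s["cx"]],[0,s["fy"],s["cy"]],[0,0,1.]])
def ray(s,uv,z):
    uv=np.asarray(uv,float).reshape(-1,1,2)
    n=cv2.undistortPoints(uv,K(s),np.asarray(s["dist"],float)).reshape(-1,2)
    d=np.c_[n,np.ones(len(n))]@s["extrinsics"][:3,:3].T; o=s["extrinsics"][:3,3]
    return (o+d*((z-o[2])/d[:,2])[:,None])[:,:2]
def proj(s,P):
    E=np.linalg.inv(s["extrinsics"]);P=np.asarray(P,float).reshape(-1,3)
    r,_=cv2.Rodrigues(E[:3,:3]); return cv2.projectPoints(P,r,E[:3,3],K(s),np.asarray(s["dist"],float))[0].reshape(-1,2)
def load(n): return dict(np.load(n))
def rect(s,c,z,half=.15,mm=.5):
    """metric top view of plane z about c: column=-y... image x = world -y, up = world +x, mm per px"""
    n=int(2*half*1000/mm); g=(np.arange(n)+.5)*mm/1000-half
    Y,X=np.meshgrid(-g,-g); P=np.stack([c[0]+X,c[1]+Y,np.full_like(X,z)],-1)
    q=proj(s,P.reshape(-1,3)).astype(np.float32).reshape(n,n,2)
    return cv2.remap(s["pixels"],q[...,0],q[...,1],cv2.INTER_CUBIC)
E
python3 - <<'E'
from h import *
for n in("scene","top"):
    s=load(n+"0.npz");im=s["pixels"].astype(int)
    # bright disc
    o=(210,120) if n=="top" else (220,150); w=(130,115) if n=="top" else (150,110)
    sub=im[o[1]:o[1]+w[1],o[0]:o[0]+w[0]]
    m=((sub.min(2)>150)).astype(np.uint8)
    m=cv2.morphologyEx(m,cv2.MORPH_CLOSE,np.ones((3,3)))
    k,l,st,ce=cv2.connectedComponentsWithStats(m); i=1+st[1:,4].argmax(); print(n,st[i])
    c=max(cv2.findContours((l==i).astype(np.uint8),cv2.RETR_EXTERNAL,cv2.CHAIN_APPROX_NONE)[0],key=len).reshape(-1,2)+o
    w=ray(s,c,.0265)
    # fix radius .116, robust circle
    from scipy.optimize import least_squares
    r=least_squares(lambda p:np.hypot(*(w-p[:2]).T)-p[2],[*w.mean(0),.116],loss="soft_l1",f_scale=.002); print("disc",r.x)
    # foot outline
    hsv=cv2.cvtColor(s["pixels"],cv2.COLOR_BGR2HSV)
    c0=r.x[:2]
    R=rect(s,c0,.0265); cv2.circle(R,(300,300),3,(0,0,255),1);cv2.imwrite(f"pics/{n}_r0.png",R)
E
```

```text
scene [  22   47   89   44 1880]
disc [0.52832573 0.01801048 0.06628733]
top [  14   15   99   88 5719]
disc [0.57869716 0.05247964 0.12378785]
```

```bash
python3 - <<'E'
from h import *
A=[]
for n in("scene","top"):
    s=load(n+"0.npz"); R=rect(s,(.578,.052),.0265,.15,.6); cv2.circle(R,(250,250),3,(0,0,255),1);A.append(R)
cv2.imwrite("pics/r0.png",cv2.resize(np.hstack(A),(800,400)))
E
```

```text
(no output)
```

View pics/r0.png

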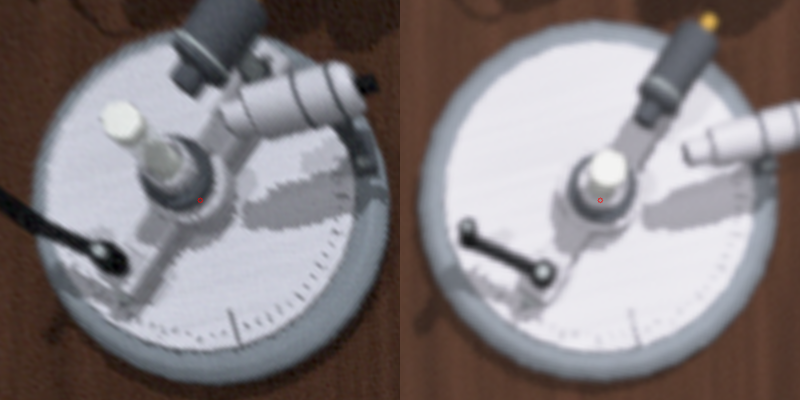

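```bash
cat >> h.py <<'E'
from scipy.optimize import least_squares
from scipy.ndimage import map_coordinates,gaussian_filter
def sample(s,P):
    q=proj(s,P); g=s["pixels"].astype(float)
    return np.stack([map_coordinates(g[...,k],[q[:,1],q[:,0]],order=1) for k in range(3)],-1)
def disc(s,c,z=.0265,R=.116,it=4):
    c=np.array(c,float)
    for _ in range(it):
        th=np.radians(np.arange(0,360,1.)); r=np.arange(R-.012,R+.012,.0005)
        P=np.stack([c[0]+np.cos(th)[:,None]*r,c[1]+np.sin(th)[:,None]*r,np.full((len(th),len(r)),z)],-1)
        v=sample(s,P.reshape(-1,3)).mean(1).reshape(len(th),-1); v=gaussian_filter(v,(0,2))
        d=np.diff(v,axis=1); j=d.argmin(1); ok=(d.min(1)<-2.2)&(j>2)&(j<len(r)-4)
        w=np.c_[c[0]+np.cos(th)*(r[j]+.00025),c[1]+np.sin(th)*(r[j]+.00025)][ok]
        f=least_squares(lambda p:np.hypot(*(w-p[:2]).T)-p[2],[*c,R],loss="soft_l1",f_scale=.001); c=f.x[:2]
    return f.x,ok.sum(),np.median(abs(f.fun))
def pol(s,c,th,r,z=.0265):
    P=np.stack([c[0]+np.cos(th)[:,None]*r,c[1]+np.sin(th)[:,None]*r,np.full((len(th),len(r)),z)],-1)
    return sample(s,P.reshape(-1,3)).mean(1).reshape(len(th),len(r))
E
python3 - <<'E'
from h import *
for n in("scene","top"):
    s=load(n+"0.npz"); f,k,e=disc(s,(.578,.052)); print(n,f,k,e)
    c=f[:2]
    th=np.radians(np.arange(170,225,.25)); v=pol(s,c,th,np.arange(.0885,.097,.001)).mean(1)
    b=v-gaussian_filter(v,20); i=b[:].argmin(); 
    w=np.clip(-b-8,0,None); w[abs(np.arange(len(b))-i)>12]=0
    a=(w*th).sum()/w.sum(); print("line deg",np.degrees(a),b.min(),np.round(v[max(0,i-12):i+12:2]))
    # screw top & handle tip from view
E
```

```text
scene [0.58504341 0.05354731 0.11862367] 331 0.0018921190572798452
line deg 194.7218980315326 -22.014849825375535 [204. 202. 199. 193. 186. 180. 178. 180. 187. 194. 200. 203.]
top [0.58086018 0.05218588 0.11608817] 332 0.00033808670442499883
line deg 194.89530155353984 -12.1373987072094 [231. 229. 226. 222. 219. 217. 217. 218. 221. 224. 227. 229.]
```

```bash
python3 - <<'E'
from h import *
S=load("scene0.npz");T=load("top0.npz")
def tri(a,b):
    best=min((np.linalg.norm(ray(S,a,z)-ray(T,b,z)),z) for z in np.arange(0,.15,.001)); z=best[1]
    return best,ray(S,a,z)[0],ray(T,b,z)[0]
h=tri((253,167.8),(235,191));q=tri((257.4,193.3),(257,199.7));print(h);print(q)
c=np.array([.5809,.0522])
for z in(.062,.066,.07): 
    p=ray(T,(257,199.7),z)[0];print(z,p,np.linalg.norm(p-c),np.degrees(np.arctan2(*(p-c)[::-1])))
hh=ray(T,(235,191),.095)[0];print("handle",hh)
# arm axis from disc picture: arm sides profile in polar, r .05-.06 (tail) 
for n,s in(("t",T),("s",S)):
    v=pol(s,c,np.radians(np.arange(200,290,3.)),np.arange(.1,.106,.001)).mean(1);print(n,np.round(v).tolist())
E
```

```text
((np.float64(0.0028172188252871544), np.float64(0.095)), array([0.54123553, 0.147638  ]), array([0.53879387, 0.14904334]))
((np.float64(0.0023723116007662256), np.float64(0.064)), array([0.51673573, 0.09407688]), array([0.51462124, 0.09515242]))
0.062 [0.51506277 0.09508198] 0.0785710177429614 146.92246002892804
0.066 [0.5141797  0.09522286] 0.07938869450271163 147.1850963058553
0.07 [0.51329663 0.09536375] 0.08020800533431038 147.44237232922353
handle [0.53879387 0.14904334]
t [232.0, 231.0, 231.0, 235.0, 235.0, 230.0, 233.0, 234.0, 231.0, 234.0, 234.0, 234.0, 234.0, 228.0, 232.0, 230.0, 234.0, 234.0, 228.0, 235.0, 219.0, 175.0, 165.0, 164.0, 169.0, 159.0, 152.0, 183.0, 157.0, 168.0]
s [175.0, 205.0, 194.0, 192.0, 206.0, 183.0, 204.0, 203.0, 189.0, 208.0, 190.0, 206.0, 205.0, 190.0, 204.0, 181.0, 209.0, 200.0, 194.0, 202.0, 175.0, 138.0, 133.0, 128.0, 133.0, 129.0, 117.0, 143.0, 177.0, 181.0]
```

```bash
python3 -m jog '[[28,0.028,-0.0291,0,0],[28,0.028,-0.0291,0,0],[28,0.028,-0.0291,0,0],[28,0.028,-0.0291,0,0],[28,0.028,-0.0291,0,0],[28,0.028,-0.0291,0,0],[28,0.028,-0.0291,0,0],[28,0.028,-0.0291,0,0],[28,0.028,-0.0291,0,0],[28,0.028,-0.0291,0,0]]' && python3 -m jog '[[28,0.028,-0.0291,0,0],[28,0.028,-0.0291,0,0],[28,0.028,-0.0291,0,0],[28,0.028,-0.0291,0,0],[28,0.028,-0.0291,0,0],[28,0.028,-0.0291,0,0],[28,0.028,-0.0291,0,0],[28,0.028,-0.0291,0,0],[28,0.028,-0.0291,0,0],[28,0.028,-0.0291,0,0]]' && python3 -m jog '[[28,0,0,0.011,-5.13],[28,0,0,0.011,-5.13],[28,0,0,0.011,-5.13],[28,0,0,0.011,-5.13],[28,0,0,0.011,-5.13],[28,0,0,0.011,-5.13],[28,0,0,0.011,-5.13],[28,0,0,0.011,-5.13],[28,0,0,0.011,-5.13],[28,0,0,0.011,-5.13]]'
```

```text
t: 0.93
tcp_pos: [0.3432, -0.2016, 0.3038]
eef_rot: [0.992, 0.128, -0.0, -0.0]
force: [0.9, -0.9, 0.1]
grip_width: 0.024
t: 1.77
tcp_pos: [0.5402, 0.151, 0.3035]
eef_rot: [0.992, 0.128, -0.0, 0.0]
force: [0.4, -0.9, 0.2]
grip_width: 0.0239
t: 2.6
tcp_pos: [0.5396, 0.1489, 0.1929]
eef_rot: [0.837, 0.547, -0.0, -0.0]
force: [-0.1, -0.1, -0.1]
grip_width: 0.0241
```

```bash
cat > look.py <<'E'
import sys;from h import *;from station import manip
tag=sys.argv[1]
for n in("scene","top"):
    s=manip.snapshot(n);np.savez(f"{n}{tag}.npz",**s)
    a=s["pixels"][140:260,215:365] if n=="scene" else s["pixels"][120:240,205:345]
    a=cv2.resize(a,(500,400) if n=="scene" else (467,400),interpolation=cv2.INTER_CUBIC)
    A=a if n=="scene" else np.hstack([A,a])
cv2.imwrite(f"pics/l{tag}.png",cv2.resize(A,(800,331)))
print(manip.state()["t"])
E
python3 look.py 1
```

```text
2.7
```

View pics/l1.png

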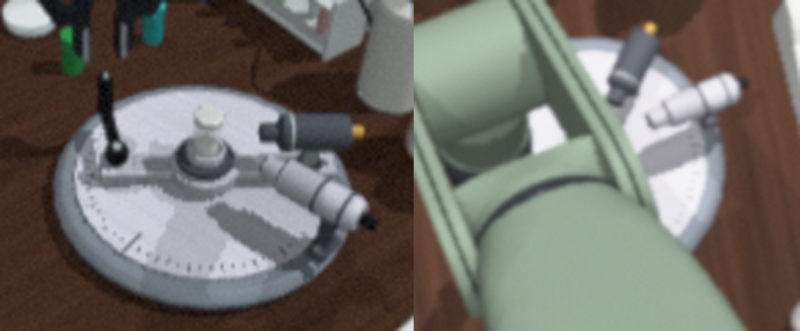

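```bash
python3 -m jog '[[28,0,0,0.0075,0],[28,0,0,0.0075,0],[28,0,0,0.0075,0],[28,0,0,0.0075,0],[28,0,0,0.0075,0],[28,0,0,0.0075,0],[28,0,0,0.0075,0],[28,0,0,0,0],[28,0,0,0,0],[28,0,0,0,0]]'; python3 look.py 2
```

```text
t: 3.53
tcp_pos: [0.5401, 0.149, 0.1416]
eef_rot: [0.839, 0.545, 0.0, 0.0]
force: [0.5, 0.1, -0.1]
grip_width: 0.0238
3.6333
```

View pics/l2.png

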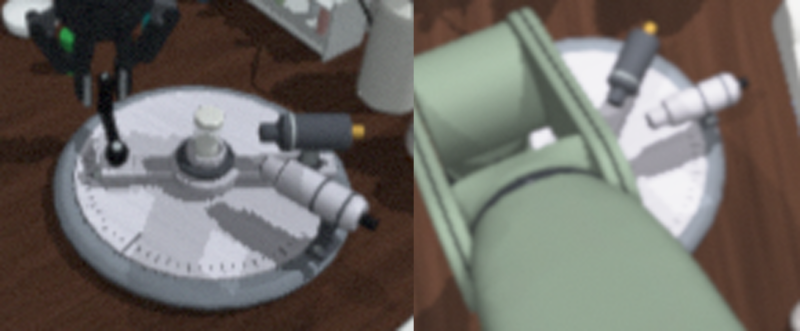

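```bash
python3 -m jog '[[28,-0.0001,-0.0027,0,-2.6],[28,-0.0001,-0.0027,0,-2.6],[28,-0.0001,-0.0027,0,-2.6],[28,-0.0001,-0.0027,0,-2.6],[28,-0.0001,-0.0027,0,-2.6],[28,-0.0001,-0.0027,0,-2.6],[28,-0.0001,-0.0027,0,-2.6],[28,-0.0001,-0.0027,0,-2.6],[28,-0.0001,-0.0027,0,-2.6],[28,-0.0001,-0.0027,0,-2.6]]'; python3 look.py 3; python3 -c "
import numpy as np
from station import manip;s=manip.state();p=s['tcp_pos'][:2]-[.516,.0945];print(s['force'],s['torque'],np.hypot(*p),np.degrees(np.arctan2(p[1],p[0])))"
```

```text
t: 4.47
tcp_pos: [0.5138, 0.1538, 0.142]
eef_rot: [0.694, 0.72, 0.001, 0.001]
force: [0.1, 1.0, 0.2]
grip_width: 0.0237
4.5667
[-0.87721898  0.43133814  0.04049705] [0.01781334 0.01210892 0.05487143] 0.059312296730985814 92.49265518921327
```

View pics/l3.png

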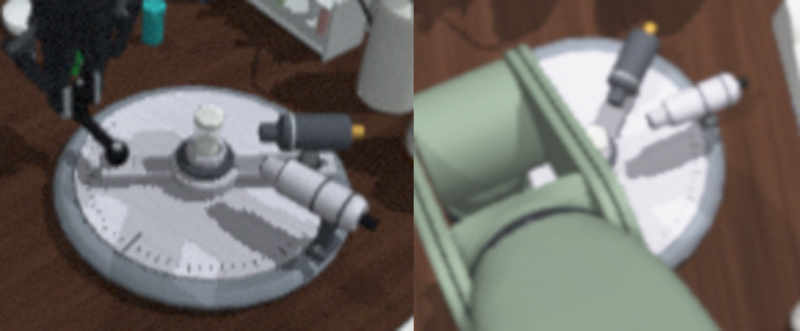

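```bash
python3 -m jog '[[28,-0.0001,-0.0027,0,-2.6],[28,-0.0001,-0.0027,0,-2.6],[28,-0.0001,-0.0027,0,-2.6],[28,-0.0001,-0.0027,0,-2.6],[28,-0.0001,-0.0027,0,-2.6],[28,-0.0001,-0.0027,0,-2.6],[28,-0.0001,-0.0027,0,-2.6],[28,-0.0001,-0.0027,0,-2.6],[28,-0.0001,-0.0027,0,-2.6],[28,-0.0001,-0.0027,0,-2.6]]';python3 -m jog '[[10,0,0,0,0],[10,0,0,0,0],[10,0,0,0,0],[10,0,0,0,0],[10,0,0,0,0],[10,0,0,0,0],[10,0,0,0,0],[10,0,0,0,0],[10,0,0,0,0],[10,0,0,0,0]]'; python3 look.py 4; python3 -c "
import numpy as np
from station import manip;s=manip.state();p=s['tcp_pos'][:2]-[.516,.0945];print(s['force'],s['torque'],np.hypot(*p),np.degrees(np.arctan2(p[1],p[0])))"
```

```text
t: 5.4
tcp_pos: [0.4881, 0.1465, 0.1418]
eef_rot: [0.515, 0.857, 0.001, 0.001]
force: [0.9, -0.0, -0.2]
grip_width: 0.0242
t: 6.23
tcp_pos: [0.4882, 0.1466, 0.1418]
eef_rot: [0.515, 0.857, 0.001, 0.0]
force: [0.1, 0.1, 5.0]
grip_width: 0.0126
6.3333
[-0.24633642  0.57057267  5.55468795] [ 0.06862589  0.08576305 -0.02488598] 0.059044887591969554 118.09921322999362
```

View pics/l4.png

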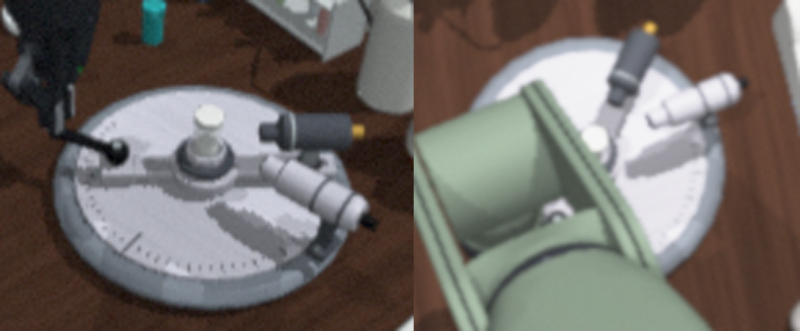

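```bash
python3 -m jog '[[10,-0.0017,-0.0052,0,-2.35],[10,-0.0017,-0.0052,0,-2.35],[10,-0.0017,-0.0052,0,-2.35],[10,-0.0017,-0.0052,0,-2.35],[10,-0.0017,-0.0052,0,-2.35],[10,-0.0017,-0.0052,0,-2.35],[10,-0.0017,-0.0052,0,-2.35],[10,-0.0017,-0.0052,0,-2.35],[10,-0.0017,-0.0052,0,-2.35],[10,-0.0017,-0.0052,0,-2.35]]'; python3 look.py 5; python3 -c "
import numpy as np
from station import manip;s=manip.state();p=s['tcp_pos'][:2]-[.5815,.052];print(s['force'],s['torque'],np.hypot(*p),np.degrees(np.arctan2(p[1],p[0])))"
```

```text
t: 7.17
tcp_pos: [0.4574, 0.1012, 0.1418]
eef_rot: [0.329, 0.944, 0.0, -0.0]
force: [-2.0, 2.2, 8.4]
grip_width: 0.0123
7.2667
[-1.20298827  1.49554799  5.32131206] [ 0.22032833  0.19142523 -0.01102859] 0.13328096814921003 158.56214262010548
```

View pics/l5.png

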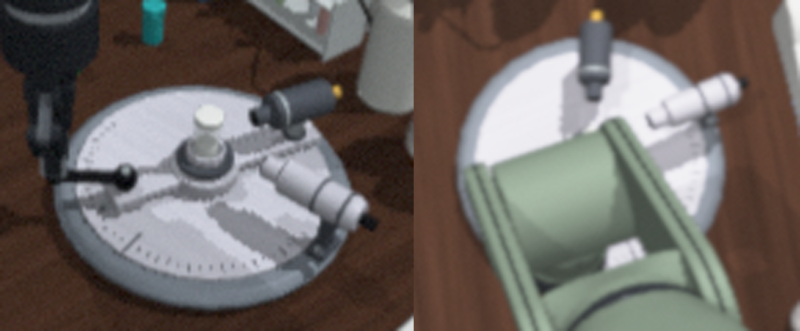

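```bash
python3 -m jog '[[10,-0.0017,-0.0052,0,-2.35],[10,-0.0017,-0.0052,0,-2.35],[10,-0.0017,-0.0052,0,-2.35],[10,-0.0017,-0.0052,0,-2.35],[10,-0.0017,-0.0052,0,-2.35],[10,-0.0017,-0.0052,0,-2.35],[10,-0.0017,-0.0052,0,-2.35],[10,-0.0017,-0.0052,0,-2.35],[10,-0.0017,-0.0052,0,-2.35],[10,0,0,0,0]]'; python3 look.py 6; python3 -c "
import numpy as np
from station import manip;s=manip.state();p=s['tcp_pos'][:2]-[.5815,.052];print(s['force'],s['torque'],np.hypot(*p),np.degrees(np.arctan2(p[1],p[0])))
from h import *
s=load('scene6.npz');R=rect(s,(.583,.053),.0265,.125,.4)
cv2.imwrite('pics/r6.png',R)"
```

```text
t: 8.1
tcp_pos: [0.4481, 0.0524, 0.1417]
eef_rot: [0.151, 0.989, -0.0, -0.0]
force: [-2.1, 0.5, 7.8]
grip_width: 0.0123
8.2
[-1.72121924  1.48826022  6.97326882] [0.16774077 0.31415809 0.04627029] 0.13326215369536476 179.67074227782663
```

View pics/l6.png

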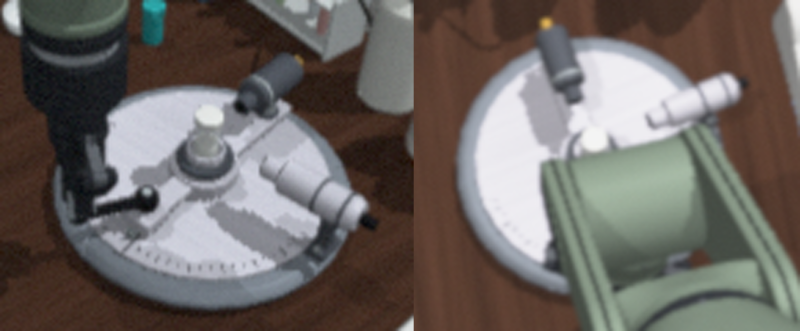

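View pics/r6.png

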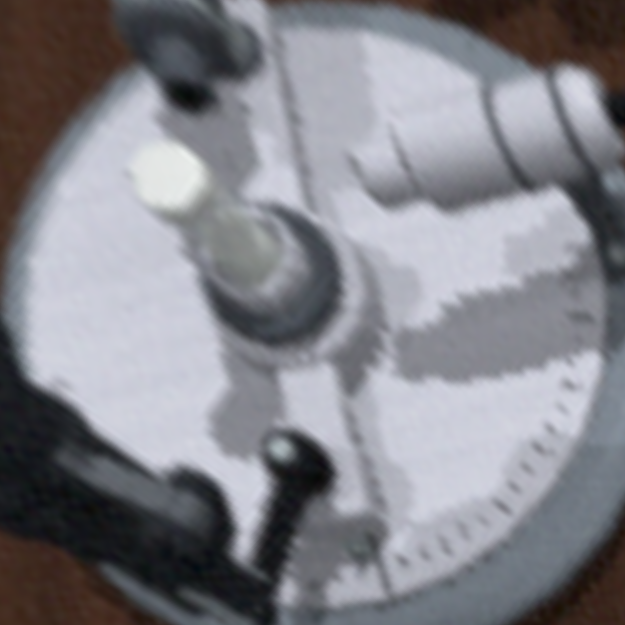

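```bash
python3 -c "
from h import *
s=load('scene6.npz');R=rect(s,(.49,.03),.0265,.03,.1)
a=s['pixels'][205:245,245:305]
A=cv2.resize(a,(600,400),interpolation=cv2.INTER_CUBIC)
A=cv2.convertScaleAbs(A,alpha=1.3,beta=-60)
cv2.imwrite('pics/z6.png',A)"
```

```text
(no output)
```

View pics/z6.png

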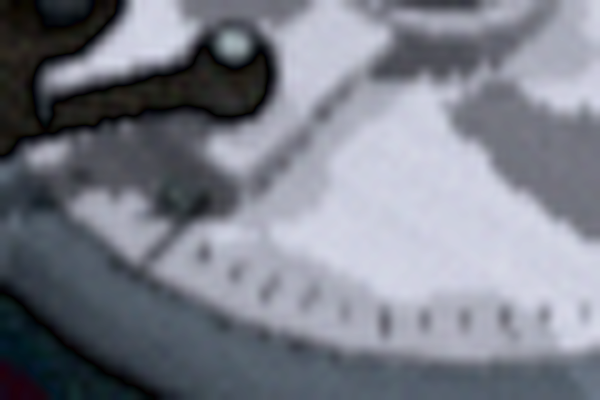

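```bash
cat >> h.py <<'E'
def edge(s,a,c=(.583,.053),z=.0265,segs=((.035,.075),(-.09,-.045)),w0=.017,dw=.008,show=None,sgn=0):
    """fit dark thin line parallel to arm axis (tail direction a deg), right side in view (CCW side)"""
    a=np.radians(a);u=np.array([np.cos(a),np.sin(a)]);n=np.array([-u[1],u[0]])
    t=np.concatenate([np.arange(x,y,.001) for x,y in segs]);w=np.arange(w0-dw,w0+dw,.00025)
    P=np.asarray(c)+t[:,None,None]*u+w[None,:,None]*n
    P=np.concatenate([P,np.full(P.shape[:2]+(1,),z)],-1)
    v=sample(s,P.reshape(-1,3)).mean(1).reshape(len(t),-1); v=gaussian_filter(v,(1,2))
    if sgn==0: j=v.argmin(1)
    else: j=(sgn*np.diff(v,axis=1)).argmin(1)
    y=w[j]; f=least_squares(lambda p:p[0]+p[1]*t-y,[w0,0],loss="soft_l1",f_scale=.0004)
    return np.degrees(a+np.arctan(f.x[1])),f.x[0],np.median(abs(f.fun)),np.c_[t,y,v.min(1)]
E
python3 - <<'E'
from h import *
s=load('scene6.npz')
a=192.6;u=np.radians(a)
# show aligned rect
def al(s,a,c=(.583,.053),z=.0265,mm=.4):
    a=np.radians(a);u=np.array([np.cos(a),np.sin(a)]);n=np.array([-u[1],u[0]])
    t=np.arange(-.12,.125,mm/1000);w=np.arange(-.05,.06,mm/1000)
    P=np.asarray(c)+t[:,None,None]*u+w[None,:,None]*n
    P=np.concatenate([P,np.full(P.shape[:2]+(1,),z)],-1)
    q=proj(s,P.reshape(-1,3)).astype(np.float32).reshape(len(t),len(w),2)
    return cv2.remap(s["pixels"],q[...,0],q[...,1],cv2.INTER_CUBIC)
R=al(s,192.6).transpose(1,0,2); cv2.imwrite("pics/a6.png",R); print(R.shape)
for f in(((.035,.075),(-.09,-.045)),((.04,.075),),((-.09,-.045),)):
    e=edge(s,192.6,segs=f);print(e[:3])
print(np.round(edge(s,192.6)[3][::3]*[1000,1000,1],1).tolist())
E
```

```text
(275, 613, 3)
(np.float64(192.56995617156747), np.float64(0.009023203591709869), np.float64(4.837305286720106e-05))
(np.float64(192.59999999999167), np.float64(0.009000000000009679), np.float64(1.384309333829492e-15))
(np.float64(192.30348613675508), np.float64(0.008710782088285463), np.float64(6.269496696458855e-05))
[[35.0, 9.0, 137.3], [38.0, 9.0, 161.6], [41.0, 9.0, 173.0], [44.0, 9.0, 173.1], [47.0, 9.0, 170.8], [50.0, 9.0, 169.2], [53.0, 9.0, 164.4], [56.0, 9.0, 163.8], [59.0, 9.0, 163.6], [62.0, 9.0, 151.4], [65.0, 9.0, 146.5], [68.0, 9.0, 149.3], [71.0, 9.0, 138.2], [74.0, 9.0, 140.1], [-88.0, 9.5, 140.5], [-85.0, 9.0, 143.3], [-82.0, 9.0, 146.4], [-79.0, 9.0, 140.1], [-76.0, 10.0, 141.1], [-73.0, 9.0, 150.5], [-70.0, 9.0, 147.3], [-67.0, 9.0, 146.5], [-64.0, 9.0, 147.5], [-61.0, 9.0, 150.8], [-58.0, 9.0, 145.3], [-55.0, 9.0, 143.7], [-52.0, 9.0, 151.3], [-49.0, 9.0, 152.3], [-46.0, 9.0, 151.6]]
```

View pics/a6.png

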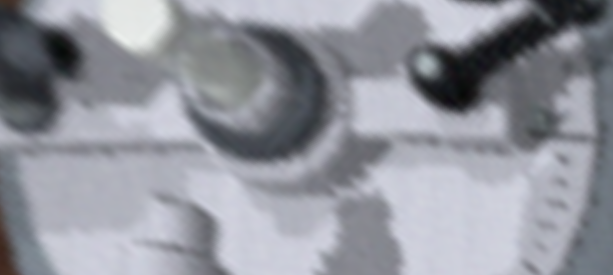

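```bash
python3 - <<'E'
from h import *
s=load('scene6.npz')
for f in(((.04,.078),(-.1,-.045)),((.04,.078),),((-.1,-.045),)):
    e=edge(s,192.6,segs=f,w0=.0085,dw=.005);print(e[:3])
    e=edge(s,193.4,segs=f,w0=.0085,dw=.005);print(e[:3])
for z0 in("scene0.npz","scene5.npz","scene6.npz"):
    q=load(z0)
    for c in((.583,.053),(.585,.0535)):
        th=np.radians(np.arange(185,205,.25)); r=np.arange(.105,.1145,.0005) if z0[5]!='0' else np.arange(.089,.1145,.0005)
        v=pol(q,c,th,r).mean(1); b=v-np.median(v); i=b.argmin(); w=np.clip(-b-8,0,None);w[abs(np.arange(len(b))-i)>10]=0
        # direction through line points at each r
        a=(w*th).sum()/w.sum();print(z0,c,np.degrees(a),b.min())
E
```

```text
(np.float64(191.7678138626611), np.float64(0.008091995142190491), np.float64(0.0003201331631594879))
(np.float64(191.74420559250095), np.float64(0.008062549764642582), np.float64(0.00038481754441797205))
(np.float64(198.16901112511036), np.float64(0.0012990650312118075), np.float64(0.00019755311345237298))
(np.float64(198.2937670697069), np.float64(0.0011397142310493327), np.float64(0.00019689670945508258))
(np.float64(191.78689534231972), np.float64(0.008141491315377817), np.float64(0.00014204890272293338))
(np.float64(191.80261127568176), np.float64(0.008165265228966998), np.float64(0.0001716499516936738))
scene0.npz (0.583, 0.053) 195.0357728766042 -47.10743762537507
scene0.npz (0.585, 0.0535) 194.99245018707765 -43.526069634973
scene5.npz (0.583, 0.053) 195.167002450163 -41.952272672348556
scene5.npz (0.585, 0.0535) 195.11111503560363 -40.842915086257165
scene6.npz (0.583, 0.053) 195.11881320575912 -39.158118383926904
scene6.npz (0.585, 0.0535) 194.95990890496805 -34.79267056920969
```

```bash
python3 -m jog '[[10,-0.0007,-0.0022,0,-1],[10,-0.0007,-0.0022,0,-1],[10,-0.0007,-0.0022,0,-1],[10,-0.0007,-0.0022,0,-0.9],[10,0,0,0,0],[28,0,0,0,0],[28,0,0,0,0],[28,0,0,0,0],[28,0,0,0,0],[28,0,0,0,0]]'; python3 look.py 7; python3 - <<'E'
import numpy as np
from station import manip;s=manip.state();p=s['tcp_pos'][:2]-[.5815,.052];print(s['force'],s['torque'],np.hypot(*p),np.degrees(np.arctan2(p[1],p[0])))
from h import *
s=load('scene7.npz')
for f in(((.04,.078),(-.1,-.045)),((-.1,-.045),)): print(edge(s,195.5,segs=f,w0=.0085,dw=.005)[:3])
a=s['pixels'][205:245,245:305]
A=cv2.resize(a,(600,400),interpolation=cv2.INTER_CUBIC)
cv2.imwrite('pics/z7.png',cv2.convertScaleAbs(A,alpha=1.3,beta=-60))
E
```

```text
t: 9.03
tcp_pos: [0.4488, 0.0437, 0.1411]
eef_rot: [0.117, 0.993, -0.0, -0.0]
force: [0.2, 0.2, 0.2]
grip_width: 0.0236
9.1333
[ 0.16357782 -0.01801444  0.18024529] [ 0.05097268 -0.01586976 -0.01698198] 0.1329533422582493 -176.4277643677755
(np.float64(195.9387667013702), np.float64(0.008651648699957592), np.float64(0.00033806784280164927))
(np.float64(196.147576489909), np.float64(0.00894381623970687), np.float64(0.00021609153040966222))
```

View pics/z7.png

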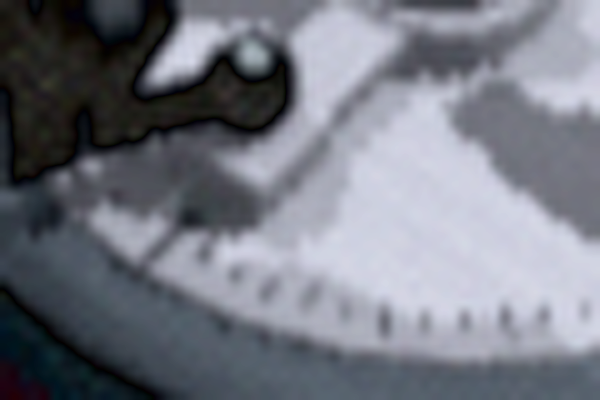

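View pics/l7.png

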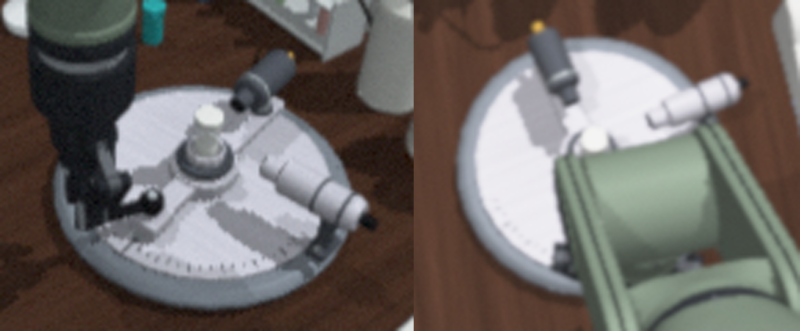

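```bash
cat > feel.py <<'E'
import sys;from h import *;from station import manip
n=int(sys.argv[1]);F=[];c=np.array([.5067,.0304])
for i in range(n):
    s0=manip.snapshot("scene");s=manip.state();F.append(s["force"]);
q=s["eef_rot"];a=2*np.arctan2(q[1],q[0]);x=np.array([np.cos(a),np.sin(a)]);y=np.array([x[1],-x[0]])
F=np.array(F);p=s["tcp_pos"][:2]-c
print("t",round(s["t"],2),"Fx(bar)",(F[:,:2]@x).mean().round(2),"Fy(tang)",(F[:,:2]@y).mean().round(2),"sd",(F[:,:2]@y).std().round(2),"Fz",F[:,2].mean().round(2),"toolx deg",np.degrees(a).round(2)%360,"pos ang",(np.degrees(np.arctan2(p[1],p[0]))%360).round(2),"r",np.hypot(*p).round(4),"z",s["tcp_pos"][2].round(4))
if len(sys.argv)>2: np.savez(f"scene{sys.argv[2]}.npz",**s0)
E
python3 -m jog '[[28,-0.0001,0.0027,0,2.6],[28,-0.0001,0.0027,0,2.6],[28,-0.0001,0.0027,0,2.6],[28,-0.0001,0.0027,0,2.6],[28,-0.0001,0.0027,0,2.6],[28,-0.0001,0.0027,0,2.6],[28,-0.0001,0.0027,0,2.6],[28,0,0,0,0],[28,0,0,0,0],[28,0,0,0,0]]';python3 feel.py 8 8
```

```text
t: 9.97
tcp_pos: [0.4562, 0.0609, 0.1414]
eef_rot: [0.272, 0.962, -0.0, -0.0]
force: [0.1, 0.0, -0.2]
grip_width: 0.0238
t 10.37 Fx(bar) -0.1 Fy(tang) 0.1 sd 0.22 Fz -0.07 toolx deg 148.37 pos ang 148.79 r 0.0589 z 0.1414
```

```bash
python3 -m jog '[[28,-0.0001,0.0027,0,2.6],[28,-0.0001,0.0027,0,2.6],[28,-0.0001,0.0027,0,2.6],[28,-0.0001,0.0027,0,2.6],[28,-0.0001,0.0027,0,2.6],[28,-0.0001,0.0027,0,2.6],[28,0,0,0,0],[28,0,0,0,0],[28,0,0,0,0],[28,0,0,0,0]]';python3 feel.py 6 9; python3 look.py 9b; python3 - <<'E'
from h import *
s=load('scene9b.npz')
for f in(((.04,.078),(-.1,-.045)),((-.1,-.045),)): print(edge(s,195.5,segs=f,w0=.0085,dw=.005)[:3])
a=s['pixels'][205:245,245:305]
A=cv2.resize(a,(600,400),interpolation=cv2.INTER_CUBIC)
cv2.imwrite('pics/z9.png',cv2.convertScaleAbs(A,alpha=1.3,beta=-60))
E
```

```text
t: 11.2
tcp_pos: [0.4666, 0.0732, 0.1414]
eef_rot: [0.4, 0.916, -0.0, -0.0]
force: [0.2, -0.2, 1.2]
grip_width: 0.024
t 11.5 Fx(bar) -0.08 Fy(tang) 0.11 sd 0.35 Fz -0.37 toolx deg 132.77 pos ang 132.98 r 0.0586 z 0.1414
11.6
(np.float64(195.92276728890323), np.float64(0.008615110255035604), np.float64(0.00033130805697858395))
(np.float64(196.27944542260906), np.float64(0.0090947931238301), np.float64(0.00017261654880883735))
```

View pics/z9.png

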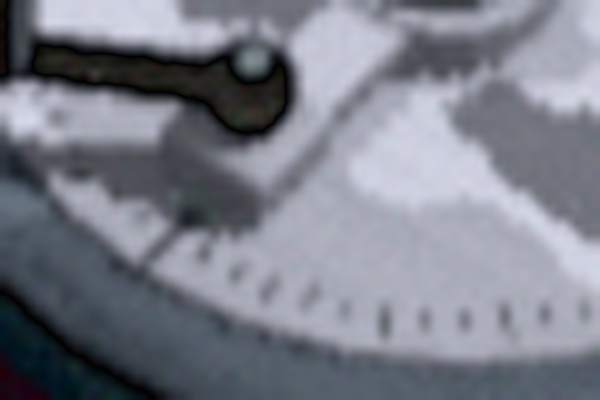

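View pics/l9b.png

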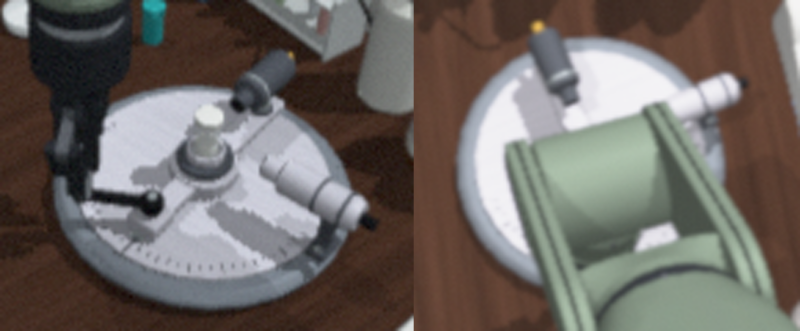

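```bash
python3 -m jog '[[28,-0.0001,0.0027,0,2.6],[28,-0.0001,0.0027,0,2.6],[28,-0.0001,0.0027,0,2.6],[28,-0.0001,0.0027,0,2.6],[28,0,0,0,0],[28,0,0,0,0],[28,0,0,0,0],[28,0,0,0,0],[28,0,0,0,0],[28,0,0,0,0]]';python3 feel.py 6 10;
```

```text
t: 12.43
tcp_pos: [0.4753, 0.0797, 0.1414]
eef_rot: [0.482, 0.876, -0.0, 0.0]
force: [-0.3, -0.7, 0.2]
grip_width: 0.0238
t 12.73 Fx(bar) -0.37 Fy(tang) 0.37 sd 0.36 Fz 0.12 toolx deg 122.37 pos ang 122.38 r 0.0584 z 0.1414
```

```bash
python3 -m jog '[[28,-0.0001,0.0027,0,2.6],[28,-0.0001,0.0027,0,2.6],[28,-0.0001,0.0027,0,2.6],[28,0,0,0,0],[28,0,0,0,0],[28,0,0,0,0],[28,0,0,0,0],[28,0,0,0,0],[28,0,0,0,0],[28,0,0,0,0]]';python3 feel.py 6 11;
```

```text
t: 13.57
tcp_pos: [0.4826, 0.0835, 0.1414]
eef_rot: [0.54, 0.841, -0.0, 0.0]
force: [-0.5, -0.1, 0.0]
grip_width: 0.0239
t 13.87 Fx(bar) -0.26 Fy(tang) 0.15 sd 0.22 Fz 0.38 toolx deg 114.56 pos ang 114.41 r 0.0583 z 0.1414
```

```bash
python3 -m jog '[[28,0,0.0008,0,0.8],[28,0,0.0008,0,0.8],[28,0,0.0008,0,0.8],[28,0,0.0008,0,0.8],[28,0,0.0008,0,0.8],[28,0,0.0008,0,0.8],[28,0,0.0008,0,0.8],[28,0,0.0008,0,0.8],[28,0,0.0008,0,0.8],[28,0,0.0008,0,0.8]]';python3 feel.py 5 12;
```

```text
t: 14.7
tcp_pos: [0.4898, 0.0864, 0.1413]
eef_rot: [0.598, 0.801, -0.0, -0.0]
force: [-3.3, -1.2, 0.2]
grip_width: 0.0243
t 14.95 Fx(bar) 0.3 Fy(tang) -2.64 sd 0.32 Fz 0.61 toolx deg 106.56 pos ang 106.64 r 0.0585 z 0.1413
```

```bash
python3 -m jog '[[28,0,0.0008,0,0.8],[28,0,0.0008,0,0.8],[28,0,0.0008,0,0.8],[28,0,0.0008,0,0.8],[28,0,0.0008,0,0.8],[28,0,0.0008,0,0.8],[28,0,0.0008,0,0.8],[28,0,0.0008,0,0.8],[28,0,0.0008,0,0.8],[28,0,0.0008,0,0.8]]';python3 feel.py 5 13;
```

```text
t: 15.78
tcp_pos: [0.4976, 0.0882, 0.1412]
eef_rot: [0.653, 0.757, -0.0, -0.0]
force: [-4.7, 0.7, 0.2]
grip_width: 0.0237
t 16.03 Fx(bar) 0.02 Fy(tang) -4.56 sd 0.24 Fz -0.13 toolx deg 98.56 pos ang 98.81 r 0.0585 z 0.1413
```

```bash
python3 - <<'E'
from h import *
for n in("9","11","12","13"):
  s=load(f'scene{n}.npz')
  print(n,[tuple(np.round(edge(s,195.5,segs=f,w0=.0085,dw=.005)[:3],4)) for f in(((.04,.078),(-.1,-.045)),((-.1,-.045),))])
a=s['pixels'][205:245,245:305]
A=cv2.resize(a,(600,400),interpolation=cv2.INTER_CUBIC)
cv2.imwrite('pics/z13.png',cv2.convertScaleAbs(A,alpha=1.3,beta=-60))
E
```

```text
9 [(np.float64(195.9177), np.float64(0.0086), np.float64(0.0004)), (np.float64(196.154), np.float64(0.009), np.float64(0.0002))]
11 [(np.float64(195.8357), np.float64(0.0086), np.float64(0.0003)), (np.float64(195.822), np.float64(0.0086), np.float64(0.0002))]
12 [(np.float64(195.8779), np.float64(0.0086), np.float64(0.0004)), (np.float64(196.0992), np.float64(0.0089), np.float64(0.0003))]
13 [(np.float64(195.8432), np.float64(0.0085), np.float64(0.0003)), (np.float64(195.9418), np.float64(0.0087), np.float64(0.0002))]
```

View pics/z13.png

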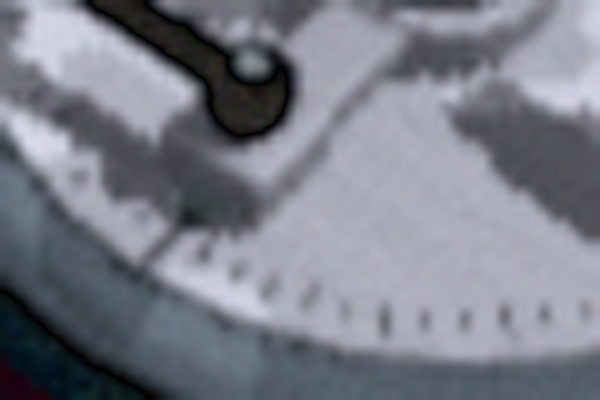

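```bash
python3 - <<'E'
from h import *
for n in("0","9","13"):
  s=load(f'scene{n}.npz'); 
  th=np.radians(np.arange(187,203,.05)); R=np.arange(.084,.118,.0001)
  v=pol(s,(.584,.053),th,R).T
  A=cv2.resize(np.clip((v-60)*1.3,0,255).astype(np.uint8),(640,680//2)); cv2.imwrite(f"pics/p{n}.png",A)
  for r0 in range(86,115,2):
    w=pol(s,(.584,.053),th,np.arange(r0,r0+2,.25)/1000).mean(1); j=w[60:-60].argmin()+60; print(n,r0,np.degrees(th[j]).round(2),w[j].round(),np.round(w[::40]))
import numpy as np
A=np.hstack([cv2.resize(cv2.imread(f"pics/p{n}.png"),(265,340)) for n in("0","9","13")]);cv2.imwrite("pics/pp.png",A)
E
```

```text
0 86 193.15 207.0 [208. 207. 207. 207. 209. 209. 209. 209.]
0 88 194.4 199.0 [207. 206. 206. 203. 201. 207. 208. 208.]
0 90 194.5 182.0 [207. 206. 205. 191. 184. 204. 207. 208.]
0 92 194.3 163.0 [206. 205. 205. 187. 169. 198. 204. 207.]
0 94 194.8 147.0 [204. 203. 204. 187. 148. 197. 203. 206.]
0 96 194.7 153.0 [205. 202. 203. 188. 154. 194. 203. 206.]
0 98 194.9 148.0 [207. 206. 207. 191. 148. 196. 206. 208.]
0 100 194.7 154.0 [208. 209. 209. 194. 155. 197. 206. 209.]
0 102 195.0 149.0 [208. 209. 208. 196. 149. 200. 194. 207.]
0 104 194.85 154.0 [207. 205. 202. 198. 155. 198. 176. 202.]
0 106 195.05 148.0 [205. 196. 192. 198. 149. 199. 181. 191.]
0 108 194.95 152.0 [201. 195. 192. 201. 152. 195. 190. 188.]
0 110 195.05 148.0 [200. 203. 199. 198. 148. 198. 199. 195.]
0 112 195.0 150.0 [204. 204. 205. 199. 150. 196. 204. 202.]
0 114 195.2 148.0 [199. 199. 202. 198. 150. 196. 201. 200.]
9 86 198.4 102.0 [106. 106. 106. 104. 104. 105. 104. 119.]
9 88 195.9 98.0 [102. 102. 102. 101.  99.  99.  99. 110.]
9 90 196.65 96.0 [100.  98. 101. 100.  97.  96.  99. 104.]
9 92 194.0 95.0 [101.  99.
[... 893 characters left out ...]
100.  99.  98.  97.  99. 104. 105.]
13 94 195.0 93.0 [106. 103. 101.  96.  93. 100. 105. 112.]
13 96 194.9 88.0 [109. 108. 112.  94.  88.  99. 110. 122.]
13 98 194.8 79.0 [111. 110. 114.  93.  80.  98. 121. 143.]
13 100 194.45 81.0 [114. 114. 114. 103.  84. 112. 133. 167.]
13 102 194.9 95.0 [118. 132. 127. 119.  95. 144. 147. 173.]
13 104 194.7 117.0 [128. 155. 151. 144. 119. 162. 148. 173.]
13 106 195.0 128.0 [146. 160. 160. 163. 128. 173. 155. 168.]
13 108 194.95 134.0 [161. 169. 166. 172. 134. 173. 165. 168.]
13 110 195.1 130.0 [170. 179. 174. 172. 131. 177. 177. 181.]
13 112 195.0 133.0 [179. 179. 179. 175. 133. 176. 188. 197.]
13 114 195.2 132.0 [175. 175. 178. 175. 132. 175. 197. 199.]
```

View pics/pp.png

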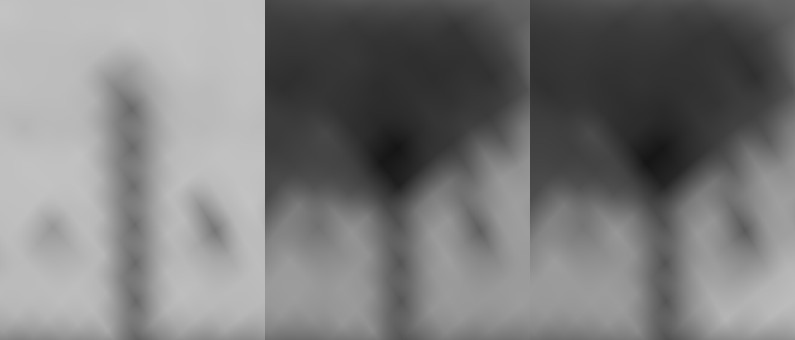

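```bash
python3 - <<'E'
from h import *
th=np.radians(np.arange(184,206,.05));P=[]
for n in("5","6","7","13"):
  s=load(f'scene{n}.npz')
  for r0 in(95,97,99,101,):
    w=pol(s,(.584,.053),th,np.arange(r0,r0+2,.25)/1000).mean(1); print(n,r0,np.round(w[::20]).astype(int).tolist())
  v=pol(s,(.584,.053),th,np.arange(.084,.118,.0001)).T
  P.append(cv2.resize(np.clip((v-60)*1.6,0,255).astype(np.uint8),(200,340)))
cv2.imwrite("pics/pp2.png",np.hstack(P))
E
```

```text
5 95 [177, 178, 179, 179, 178, 179, 180, 178, 174, 159, 136, 131, 151, 172, 177, 178, 180, 180, 179, 179, 179, 180]
5 97 [179, 179, 180, 181, 180, 179, 179, 180, 177, 166, 141, 132, 151, 169, 178, 179, 180, 179, 179, 179, 179, 179]
5 99 [181, 181, 182, 182, 182, 181, 181, 182, 181, 167, 143, 135, 153, 172, 178, 180, 181, 181, 181, 181, 180, 180]
5 101 [183, 183, 183, 183, 183, 182, 182, 182, 181, 173, 147, 132, 155, 173, 179, 177, 181, 183, 183, 181, 180, 179]
6 95 [106, 106, 106, 104, 99, 96, 100, 100, 96, 88, 77, 79, 97, 117, 139, 164, 186, 193, 193, 194, 192, 184]
6 97 [107, 107, 108, 111, 106, 94, 95, 98, 94, 94, 83, 83, 107, 138, 168, 185, 197, 203, 199, 193, 189, 184]
6 99 [109, 110, 110, 113, 112, 100, 88, 86, 88, 92, 87, 97, 130, 160, 178, 194, 203, 201, 194, 189, 186, 183]
6 101 [112, 116, 121, 126, 123, 116, 101, 90, 94, 98, 99, 110, 145, 168, 180, 188, 195, 194, 189, 186, 183, 180]
7 95 [107, 108, 107, 106, 107, 108, 113, 111, 103, 98, 95, 94, 96, 100, 103, 107, 110, 119, 145, 169, 184, 189]
7 97 [107, 109, 109, 109, 110, 111, 117, 121, 111, 99, 90, 84, 91, 99, 106, 114, 131, 136, 159, 186, 197, 200]
7 99 [109, 110, 110, 110, 110, 112, 118, 124, 121, 104, 83, 81, 88, 101, 117, 124, 149, 166, 175, 196, 204, 205]
7 101 [110, 110, 111, 111, 111, 113, 120, 129, 126, 116, 98, 87, 99, 126, 145, 141, 156, 187, 195, 200, 205, 201]
13 95 [107, 107, 108, 107, 107, 106, 108, 106, 98, 95, 93, 91, 94, 100, 103, 107, 111, 117, 134, 151, 165, 176]
13 97 [108, 109, 110, 110, 110, 109, 112, 115, 104, 93, 87, 83, 90, 98, 105, 115, 131, 130, 144, 163, 172, 178]
13 99 [108, 109, 111, 112, 112, 111, 111, 113, 111, 97, 80, 81, 89, 101, 117, 125, 148, 156, 158, 171, 177, 180]
13 101 [110, 110, 113, 116, 119, 121, 118, 118, 117, 111, 95, 86, 101, 127, 145, 142, 153, 173, 174, 175, 178, 179]
```

View pics/pp2.png

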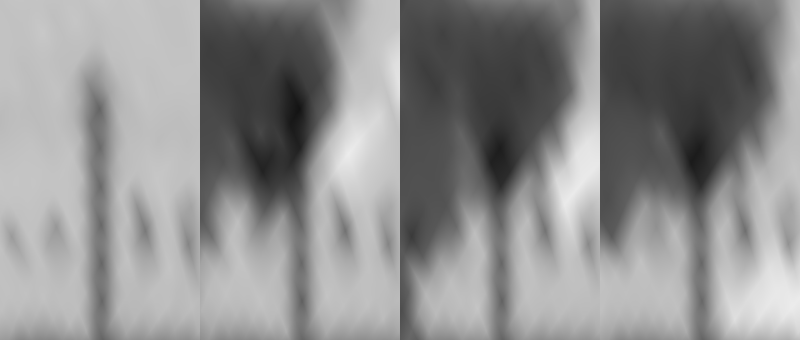

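```bash
python3 -m jog '[[28,0,-0.005,0,0],[28,0,0,-0.03,0],[28,0,0,-0.03,0],[28,0,0,-0.03,0],[28,-0.039,-0.006,0,0],[28,-0.039,-0.006,0,0],[28,-0.039,-0.006,0,0],[28,-0.039,-0.006,0,0],[28,-0.039,-0.006,0,0],[28,-0.039,-0.006,0,0]]';python3 look.py 14; python3 - <<'E'
from h import *
T0=load("top0.npz");T=load("top14.npz");S=load("scene14.npz");S0=load("scene0.npz")
for n,s in(("t0",T0),("t14",T)): print(n,disc(s,(.581,.052)))
c=(.5809,.0522);th=np.radians(np.arange(184,206,.05))
for r0 in(89,93,97,99,101,103,105,107,109,111,113):
    out=[]
    for s in(T0,T):
        w=pol(s,c,th,np.arange(r0,r0+2,.25)/1000).mean(1); out.append(np.round(w[::20]).astype(int).tolist())
    print(r0,*out)
E
```

```text
t: 16.87
tcp_pos: [0.4933, -0.1516, 0.2326]
eef_rot: [0.652, 0.758, 0.001, 0.003]
force: [1.4, 0.4, -0.2]
grip_width: 0.024
16.9667
t0 (array([0.58086051, 0.05219123, 0.11609137]), np.int64(331), np.float64(0.00034324849164886484))
t14 (array([0.58095668, 0.05212456, 0.11650893]), np.int64(324), np.float64(0.0002635117215350202))
89 [235, 235, 235, 234, 234, 234, 234, 233, 231, 227, 220, 216, 219, 224, 230, 233, 234, 235, 234, 234, 235, 235] [185, 177, 169, 163, 160, 162, 164, 166, 164, 161, 161, 163, 168, 175, 183, 194, 201, 207, 208, 214, 222, 227]
93 [234, 234, 234, 234, 234, 234, 234, 233, 230, 224, 218, 217, 220, 227, 232, 233, 234, 234, 234, 234, 234, 234] [187, 184, 181, 177, 174, 172, 170, 166, 161, 156, 152, 151, 152, 154, 161, 171, 185, 195, 205, 216, 221, 229]
97 [235, 235, 235, 235, 235, 235, 235, 235, 232, 228, 221, 220, 224, 230, 234, 235, 236, 235, 235, 235, 234, 234] [191, 191, 191, 191, 192, 193, 194, 193, 188, 180, 166, 158, 157, 175, 194, 211, 228, 234, 240, 240, 241, 242]
99 [235, 235, 235, 236, 235, 235, 235, 234, 232, 226, 218, 218, 223, 231, 234, 236, 235, 236,
[... 1013 characters left out ...]
1, 242, 243, 242, 242]
109 [233, 233, 233, 233, 233, 233, 232, 232, 230, 222, 209, 201, 216, 226, 231, 231, 230, 231, 233, 234, 234, 234] [241, 241, 241, 242, 243, 242, 242, 242, 241, 235, 225, 220, 230, 238, 241, 241, 241, 242, 242, 243, 243, 243]
111 [231, 231, 231, 231, 231, 231, 231, 230, 227, 220, 204, 202, 213, 225, 230, 230, 229, 230, 230, 230, 231, 231] [241, 241, 241, 241, 241, 241, 241, 241, 239, 234, 222, 220, 229, 238, 241, 241, 240, 241, 241, 241, 241, 241]
113 [224, 223, 220, 219, 220, 222, 222, 220, 217, 209, 195, 193, 206, 222, 224, 222, 222, 218, 219, 220, 219, 222] [237, 236, 234, 233, 234, 235, 235, 234, 232, 226, 215, 212, 223, 235, 236, 235, 235, 233, 234, 234, 233, 235]
```

View pics/l14.png

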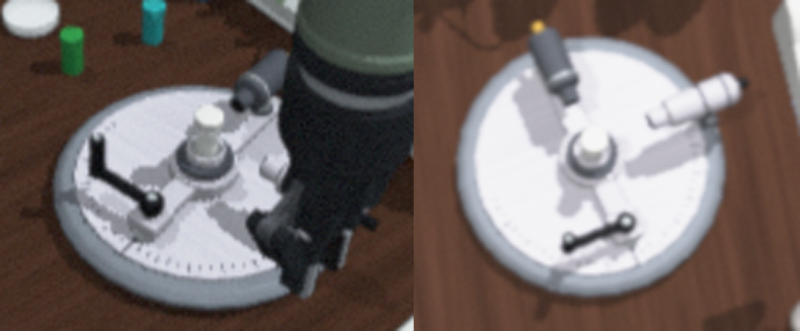

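```bash
python3 - <<'E'
from h import *
T0=load("top0.npz");T=load("top14.npz");c=np.array([.5809,.0522])
def tube(s,z=.08):
    # rectified at tube height, dark mask, within ring r .05-.13 on +x side
    R=rect(s,c,z,.16,.25); g=R.mean(2); n=R.shape[0]
    hsv=cv2.cvtColor(R,cv2.COLOR_BGR2HSV)
    yy,xx=np.mgrid[:n,:n]; X=.16-(yy+.5)*.00025;Y=.16-(xx+.5)*.00025
    m=((g<125)&(hsv[...,1]<75)&(X>.03)&(np.hypot(X,Y)<.125)&(np.hypot(X,Y)>.04)).astype(np.uint8)
    m=cv2.morphologyEx(m,cv2.MORPH_OPEN,np.ones((15,15)))
    k,l,st,ce=cv2.connectedComponentsWithStats(m);i=1+st[1:,4].argmax()
    q=np.c_[X[l==i],Y[l==i]]; mu=q.mean(0); w,v=np.linalg.eigh(np.cov(q.T)); d=v[:,1]*np.sign(v[0,1])
    return len(q)*.0625,np.degrees(np.arctan2(mu[1],mu[0])),np.hypot(*mu),np.degrees(np.arctan2(d[1],d[0]))
for s in(T0,T):
    for z in(.08,.088,.096): print(z,np.round(tube(s,z),3))
# column / vial seat? cap
for nm,s,g in(("0",T0,(257,199.7)),("14",T,None)):
    if g is None: g=proj(s,[[c[0]+.078*np.cos(np.radians(196)),c[1]+.078*np.sin(np.radians(196)),.064]])[0]
    x0,y0=int(g[0])-12,int(g[1])-12
    a=s["pixels"][y0:y0+24,x0:x0+24];A=cv2.resize(a,(384,384),interpolation=cv2.INTER_CUBIC);cv2.imwrite(f"pics/cap{nm}.png",A);print(nm,x0,y0)
A=np.hstack([cv2.imread("pics/cap0.png"),cv2.imread("pics/cap14.png")]);cv2.imwrite("pics/caps.png",A)
E
```

```text
0.08 [ 2.23725e+03 -3.47150e+01  9.00000e-02 -3.15700e+01]
0.088 [ 2.27475e+03 -3.51680e+01  8.80000e-02 -3.14130e+01]
0.096 [ 2.202438e+03 -3.568800e+01  8.600000e-02 -3.152200e+01]
0.08 [2.005188e+03 1.651800e+01 9.200000e-02 1.174900e+01]
0.088 [2.022938e+03 1.726100e+01 9.000000e-02 1.166200e+01]
0.096 [1.990438e+03 1.809900e+01 8.700000e-02 1.166300e+01]
0 245 187
14 269 187
```

View pics/caps.png

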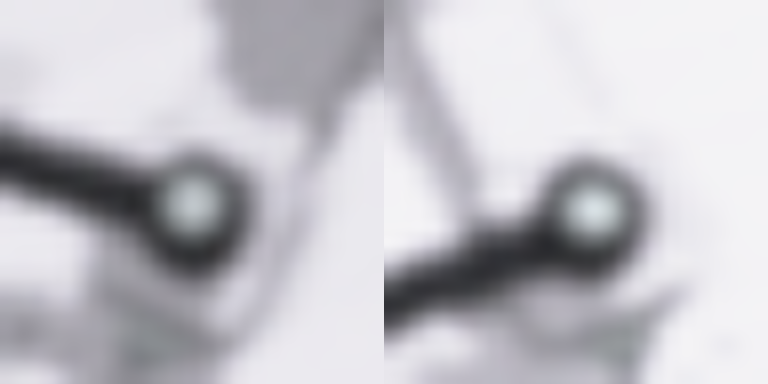

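```bash
python3 - <<'E'
from h import *
T0=load("top0.npz");T=load("top14.npz");c=np.array([.5809,.0522])
def cap(s,g):
    x0,y0=int(g[0])-3,int(g[1])-3
    a=s["pixels"][y0:y0+7,x0:x0+7].astype(float).mean(2); 
    # weight: bright centre inside dark ring
    yy,xx=np.mgrid[:7,:7]; d=np.hypot(xx+x0-g[0],yy+y0-g[1])<2.6
    w=np.clip(a-95,0,None)*d; return (np.array([(w*(xx+x0)).sum(),(w*(yy+y0)).sum()])/w.sum())
for s,g in((T0,(256.4,199.2)),(T,(281.6,199.5))):
    p=np.array(g)
    for _ in range(4): p=cap(s,p)
    for z in(.06,.065):
        q=ray(s,p,z)[0]-c; print(p,z,np.hypot(*q),np.degrees(np.arctan2(q[1],q[0]))%360)
E
```

```text
[256.61791383 198.8250189 ] 0.06 0.07645207701769567 145.35034245887402
[256.61791383 198.8250189 ] 0.065 0.07746972636911606 145.71416164041995
[281.95081967 199.05966138] 0.06 0.07683303264049023 197.4042263849234
[281.95081967 199.05966138] 0.065 0.07770999935291226 196.82823292518313
```

```bash
python3 - <<'E'
from h import *
def al(s,a,c,z=.0265,mm=.4):
    a=np.radians(a);u=np.array([np.cos(a),np.sin(a)]);n=np.array([-u[1],u[0]])
    t=np.arange(-.12,.125,mm/1000);w=np.arange(-.05,.05,mm/1000)
    P=np.asarray(c)+t[:,None,None]*u+w[None,:,None]*n
    P=np.concatenate([P,np.full(P.shape[:2]+(1,),z)],-1)
    q=proj(s,P.reshape(-1,3)).astype(np.float32).reshape(len(t),len(w),2)
    return cv2.remap(s["pixels"],q[...,0],q[...,1],cv2.INTER_CUBIC).transpose(1,0,2)
T=load("top14.npz");S=load("scene14.npz")
A=np.vstack([al(T,195.2,(.5809,.0522)),al(S,195.2,(.583,.053))])
A=cv2.convertScaleAbs(A,alpha=2,beta=-230);cv2.imwrite("pics/al14.png",A)
E
```

```text
(no output)
```

View pics/al14.png

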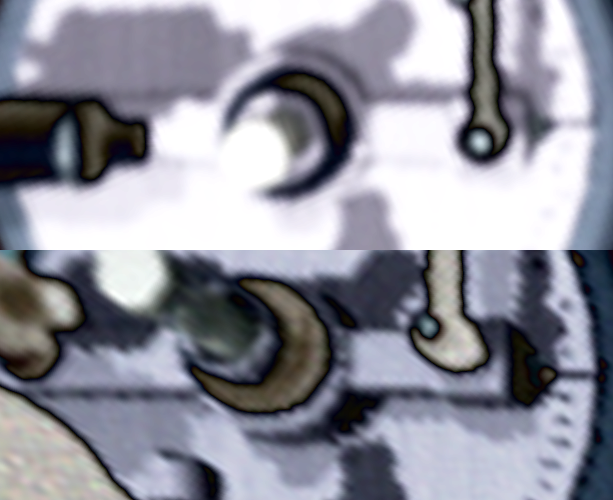

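```bash
python3 - <<'E'
from h import *
def al(s,a,c,z=.0265,mm=.1):
    a=np.radians(a);u=np.array([np.cos(a),np.sin(a)]);n=np.array([-u[1],u[0]])
    t=np.arange(.085,.118,mm/1000);w=np.arange(-.02,.02,mm/1000)
    P=np.asarray(c)+t[:,None,None]*u+w[None,:,None]*n
    P=np.concatenate([P,np.full(P.shape[:2]+(1,),z)],-1)
    q=proj(s,P.reshape(-1,3)).astype(np.float32).reshape(len(t),len(w),2)
    return cv2.remap(s["pixels"],q[...,0],q[...,1],cv2.INTER_CUBIC).transpose(1,0,2)
T=load("top14.npz");S=load("scene14.npz")
A=al(T,195.2,(.5809,.0522));B=al(S,195.2,(.583,.053))
A=cv2.convertScaleAbs(A,alpha=2,beta=-230);B=cv2.convertScaleAbs(B,alpha=1.6,beta=-90)
cv2.imwrite("pics/zz14.png",np.hstack([A,B]))
E
```

```text
(no output)
```

View pics/zz14.png

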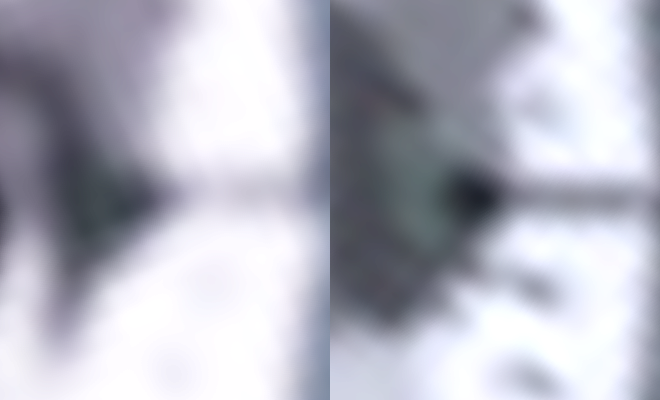

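```bash
python3 - <<'E'
from h import *
def al(s,a,c,z=.0265,mm=.1):
    a=np.radians(a);u=np.array([np.cos(a),np.sin(a)]);n=np.array([-u[1],u[0]])
    t=np.arange(.085,.118,mm/1000);w=np.arange(-.02,.02,mm/1000)
    P=np.asarray(c)+t[:,None,None]*u+w[None,:,None]*n
    P=np.concatenate([P,np.full(P.shape[:2]+(1,),z)],-1)
    q=proj(s,P.reshape(-1,3)).astype(np.float32).reshape(len(t),len(w),2)
    im=cv2.GaussianBlur(s["pixels"].astype(np.float32),(0,0),.5)
    return cv2.remap(im,q[...,0],q[...,1],cv2.INTER_LINEAR).transpose(1,0,2)
w=np.arange(-20,20,.1)
for k in("top14","scene14","scene13","scene9"):
    s=load(k+".npz");B=al(s,195.2,(.5809,.0522) if k[0]=="t" else (.583,.053)); G=B[...,1]-B[...,[0,2]].mean(2); L=B.mean(2)
    for r in(92,94,96,98,100):
        g=G[:,(r-85)*10:(r-83)*10].mean(1); b=np.median(g); h=np.clip(g-b-2.5,0,None)*(abs(w)<9); print(k,r,"green",g.max().round(1),b.round(1),((h*w).sum()/max(h.sum(),1e-6)).round(2))
    for r in(104,107,110):
        l=L[:,(r-85)*10:(r-82)*10].mean(1); j=200-40+l[160:240].argmin(); sl=slice(j-20,j+20); h=np.clip(l[sl].max()*.97-l[sl],0,None); print("  line",r,((h*w[sl]).sum()/h.sum()).round(2))
E
```

```text
top14 92 green -1.2 -4.1 0.79
top14 94 green -0.3 -3.3 0.76
top14 96 green -1.2 -3.0 0.0
top14 98 green -1.9 -3.5 0.0
top14 100 green -1.8 -4.1 0.0
  line 104 -1.11
  line 107 nan
  line 110 -1.19
scene14 92 green 1.9 -2.7 -1.03
scene14 94 green 2.3 -3.2 -0.37
scene14 96 green 1.1 -3.6 -0.38
scene14 98 green -0.8 -3.6 1.05
scene14 100 green -2.2 -3.7 0.0
  line 104 -0.39
  line 107 -0.12
  line 110 -0.03
scene13 92 green 1.5 -1.8 -1.86
scene13 94 green 2.3 -1.9 -1.17
scene13 96 green 1.9 -2.4 -0.58
scene13 98 green 0.6 -2.6 -0.61
scene13 100 green -1.2 -3.4 0.0
  line 104 -0.44
  line 107 -0.13
  line 110 -0.11
scene9 92 green 0.5 -1.9 0.0
scene9 94 green 0.9 -1.9 -1.39
scene9 96 green 0.8 -2.3 -0.79
scene9 98 green -0.3 -2.8 -0.56
scene9 100 green -1.4 -3.1 0.0
  line 104 -0.49
  line 107 -0.16
  line 110 -0.03<stdin>:16: RuntimeWarning: invalid value encountered in scalar divide
```

```bash
python3 -m jog '[[28,0.039,0.006,0,0],[28,0.039,0.006,0,0],[28,0.039,0.006,0,0],[28,0.039,0.006,0,0],[28,0.039,0.006,0,0],[28,0.039,0.006,0,0],[28,0,0,0,0],[28,0,0,0,0],[28,0,0,0,0],[28,0,0,0,0]]';python3 feel.py 1
```

```text
t: 17.8
tcp_pos: [0.4932, 0.0868, 0.2316]
eef_rot: [0.653, 0.758, 0.0, 0.001]
force: [0.6, -0.3, -0.5]
grip_width: 0.0239
t 17.85 Fx(bar) -0.93 Fy(tang) 0.92 sd 0.0 Fz -0.25 toolx deg 98.48 pos ang 103.57 r 0.0577 z 0.2316
```

```bash
python3 -m jog '[[28,0,0,0.03,0],[28,0,0,0.03,0],[28,0,0,0.02,0],[28,0,0,0.01,0],[28,0,0,0,0],[28,0,0.001,0,0],[28,0,0.001,0,0],[28,0,0.001,0,0],[28,0,0.001,0,0],[28,0,0.001,0,0]]';python3 feel.py 6
```

```text
t: 18.68
tcp_pos: [0.4975, 0.0881, 0.1421]
eef_rot: [0.652, 0.758, -0.0, -0.0]
force: [-3.8, -0.8, 2.1]
grip_width: 0.024
t 18.98 Fx(bar) 0.02 Fy(tang) -3.26 sd 0.45 Fz 2.59 toolx deg 98.57 pos ang 99.09 r 0.0586 z 0.1414
```

```bash
python3 -m jog '[[28,0,0.0003,0,0.3],[28,0,0.0003,0,0.3],[28,0,0.0003,0,0.3],[28,0,0.0003,0,0.3],[28,0,0.0003,0,0.3],[28,0,0,0,0],[28,0,0,0,0],[28,0,0,0,0],[28,0,0,0,0],[28,0,0,0,0]]';python3 feel.py 14 15
```

```text
t: 19.82
tcp_pos: [0.4987, 0.0883, 0.1413]
eef_rot: [0.662, 0.749, -0.001, -0.001]
force: [-4.3, -0.4, 3.6]
grip_width: 0.0239
t 20.52 Fx(bar) -0.06 Fy(tang) -4.98 sd 0.44 Fz 3.74 toolx deg 97.05 pos ang 97.81 r 0.0585 z 0.1412
```

```bash
python3 -m jog '[[28,0,-0.001,0,0],[28,0,-0.001,0,0],[28,0,-0.001,0,0],[28,0,-0.001,0,0],[28,0,-0.001,0,0],[28,0,0,0,0],[28,0,0,0,0],[28,0,0,0,0],[28,0,0,0,0],[28,0,0,0,0]]';python3 feel.py 8 16
```

```text
t: 21.35
tcp_pos: [0.4945, 0.0878, 0.1414]
eef_rot: [0.662, 0.749, 0.0, 0.0]
force: [-0.1, 0.4, -0.1]
grip_width: 0.0244
t 21.75 Fx(bar) -0.21 Fy(tang) -0.18 sd 0.5 Fz 0.07 toolx deg 97.06 pos ang 102.14 r 0.0587 z 0.1414
```

```bash
python3 -m jog '[[28,0,0.001,0,0],[28,0,0.001,0,0],[28,0,0.001,0,0],[28,0,0.001,0,0],[28,0,0.001,0,0],[28,0,0.0003,0,0.3],[28,0,0.0003,0,0.3],[28,0,0,0,0],[28,0,0,0,0],[28,0,0,0,0]]';python3 feel.py 14 17
```

```text
t: 22.58
tcp_pos: [0.4989, 0.0884, 0.1412]
eef_rot: [0.666, 0.746, -0.001, -0.001]
force: [-4.5, 0.1, 3.3]
grip_width: 0.0239
t 23.28 Fx(bar) 0.04 Fy(tang) -5.22 sd 0.5 Fz 3.64 toolx deg 96.45 pos ang 97.71 r 0.0585 z 0.1412
```

```bash
python3 -m jog '[[28,0,-0.005,0,0],[28,0,0,-0.03,0],[28,0,0,-0.03,0],[28,0,0,-0.03,0],[28,-0.039,-0.006,0,0],[28,-0.039,-0.006,0,0],[28,-0.039,-0.006,0,0],[28,-0.039,-0.006,0,0],[28,-0.039,-0.006,0,0],[28,-0.039,-0.006,0,0]]';python3 -m jog '[[28,-0.039,-0.006,0,0],[28,-0.039,-0.006,0,0],[28,-0.039,-0.006,-0.01,0],[28,-0.039,-0.006,-0.01,0],[28,-0.039,-0.006,-0.01,0],[28,0,0,0,0],[28,0,0,0,0],[28,0,0,0,0],[28,0,0,0,0],[28,0,0,0,0]]';python3 look.py 18; python3 - <<'E'
from h import *
def al(s,a,c,z=.0265,mm=.1,full=0):
    a=np.radians(a);u=np.array([np.cos(a),np.sin(a)]);n=np.array([-u[1],u[0]])
    t=np.arange(.085,.118,mm/1000);w=np.arange(-.02,.02,mm/1000)
    P=np.asarray(c)+t[:,None,None]*u+w[None,:,None]*n
    P=np.concatenate([P,np.full(P.shape[:2]+(1,),z)],-1)
    q=proj(s,P.reshape(-1,3)).astype(np.float32).reshape(len(t),len(w),2)
    return cv2.remap(s["pixels"],q[...,0],q[...,1],cv2.INTER_CUBIC).transpose(1,0,2)
T=load("top18.npz");S=load("scene18.npz")
A=al(T,195.,(.5809,.0522));B=al(S,195.,(.583,.053))
A=cv2.convertScaleAbs(A,alpha=2,beta=-230);B=cv2.convertScaleAbs(B,alpha=1.6,beta=-90)
cv2.imwrite("pics/zz18.png",np.hstack([A,B]))
for f in(((.04,.078),(-.1,-.045)),((-.1,-.045),)):
  for n in("14","18"): print(n,edge(load(f"scene{n}.npz"),195.5,segs=f,w0=.0085,dw=.005)[:3])
E
```

```text
t: 24.12
tcp_pos: [0.4858, -0.1507, 0.2317]
eef_rot: [0.666, 0.746, 0.001, 0.002]
force: [-0.0, 0.6, -0.3]
grip_width: 0.0239
t: 24.95
tcp_pos: [0.4778, -0.3443, 0.2611]
eef_rot: [0.665, 0.746, 0.0, -0.0]
force: [-0.7, -1.0, -0.6]
grip_width: 0.0239
25.05
14 (np.float64(195.9343453317502), np.float64(0.008668229034634498), np.float64(0.00032580901349665717))
18 (np.float64(195.9089500027558), np.float64(0.008608269374093846), np.float64(0.00032355816243406863))
14 (np.float64(196.0727097880686), np.float64(0.008863617124873187), np.float64(0.0001160911944410566))
18 (np.float64(196.11580981940295), np.float64(0.008891239021154988), np.float64(0.0001464966455823418))
```

View pics/zz18.png

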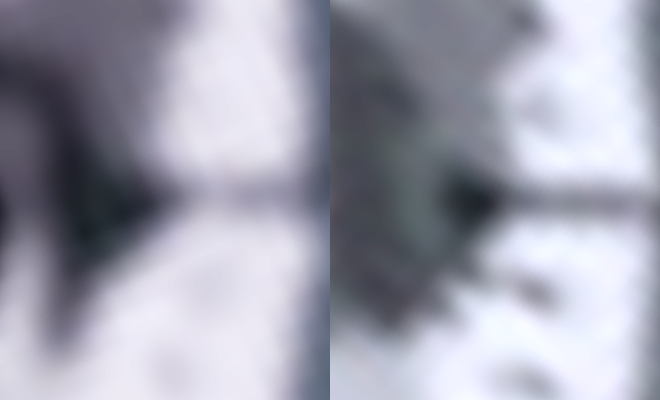

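View pics/l18.png

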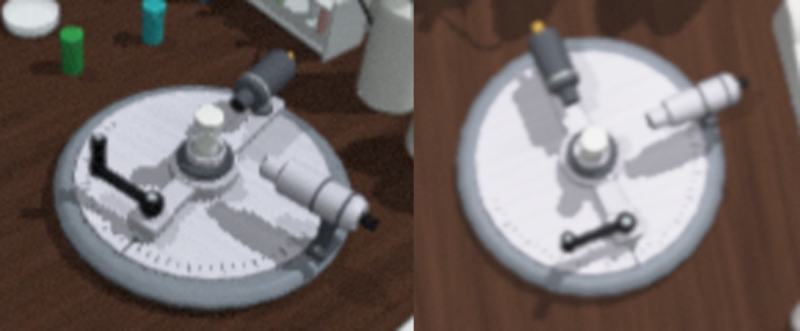

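```bash
python3 - <<'E'
from h import *
# scene disc: polar gradient with disc edge 116, allow only smooth ticks half; print residual by angle
for k in("scene0","scene5","scene18"):
  s=load(k+".npz");c=np.array([.584,.053])
  for it in range(6):
    th=np.radians(np.arange(100,290,1.)); r=np.arange(.109,.124,.00025)
    v=gaussian_filter(pol(s,c,th,r),(1,3)); d=np.diff(v,axis=1); j=d.argmin(1)
    ok=(d.min(1)<-1.5)&(j>3)&(j<len(r)-5)
    w=np.c_[c[0]+np.cos(th)*(r[j]),c[1]+np.sin(th)*(r[j])][ok]
    f=least_squares(lambda p:np.hypot(*(w-p[:2]).T)-.1161,c,loss="soft_l1",f_scale=.0005);c=f.x
  print(k,c,ok.sum(),np.median(abs(f.fun)),np.round(f.fun*1e3,1)[::8])
  th=np.radians(np.arange(184,206,.05))
  for r0 in(104,107,110):
    l=pol(s,c,th,np.arange(r0,r0+3,.25)/1000).mean(1);j=l.argmin();sl=slice(j-40,j+40);h=np.clip(np.percentile(l[sl],90)-4-l[sl],0,None);print(r0,np.degrees((h*th[sl]).sum()/h.sum()).round(2))
T=load("top18.npz")
for r0 in(104,107,110):
    l=pol(T,(.5809,.0522),th,np.arange(r0,r0+3,.25)/1000).mean(1);j=l.argmin();sl=slice(j-40,j+40);h=np.clip(np.percentile(l[sl],90)-4-l[sl],0,None);print("top",r0,np.degrees((h*th[sl]).sum()/h.sum()).round(2))
E
```

```text
scene0 [0.58207856 0.05208854] 181 0.0003517165509949183 [-1.6 -0.9 -0.4  0.6 -0.4  0.4 -0.1 -0.4  0.4  0.4 -0.1  0.6  0.1 -0.1
  0.4  0.1 -0.1 -0.6 -0.4 -0.1 -0.1  0.2 -0.8]
104 194.79
107 194.83
110 194.86
scene5 [0.58210788 0.051924  ] 184 0.00034761812365486505 [-0.4 -0.9 -0.1 -0.9 -0.6 -1.1 -0.6  0.2  0.4 -0.1 -0.1  1.2 -0.3  0.2
 -0.1 -1.1 -0.1  0.7 -0.3 -0.1 -0.3 -0.3 -0.8]
104 194.69
107 194.74
110 194.81
scene18 [0.58210251 0.052087  ] 184 0.0003398383353188997 [-0.8 -0.8  0.4 -0.6 -0.8  0.4 -1.1 -0.1  0.2 -0.1 -0.1  0.9 -0.3 -0.1
 -0.1 -0.9 -0.1  0.4 -0.4  0.1 -0.4 -0.1 -0.9]Traceback (most recent call last):
  File "<stdin>", line 14, in <module>
    return _quantile_unchecked(
        a, q, axis, out, overwrite_input, method, keepdims, weights)
    return _ureduce(a,
                    func=_quantile_ureduce_func,
    ...<5 lines>...
                    overwrite_input=overwrite_input,
                    method=method)
    r = func(a, **kwargs)
    result = _quantile(arr,
                       quantiles=q,
    ...<2 lines>...
                       out=out,
                       weights=wgt)
    slices_having_nans = np.isnan(arr[-1, ...])
                                  ~~~^^^^^^^^^
IndexError: index -1 is out of bounds for axis 0 with size 0
```

```bash
python3 -m jog '[[28,0.039,0.006,0.01,0],[28,0.039,0.006,0.01,0],[28,0.039,0.006,0.01,0],[28,0.039,0.006,0,0],[28,0.039,0.006,0,0],[28,0.039,0.006,0,0],[28,0.039,0.006,0,0],[28,0.039,0.006,0,0],[28,0.039,0.006,0,0],[28,0.039,0.006,0,0]]';python3 -m jog '[[28,0.039,0.006,0,0],[28,0,0,0,-2.5],[28,0,0,0,-2.5],[28,0,0,0,0],[28,0,0,0,0],[28,0,0,0.03,0],[28,0,0,0.03,0],[28,0,0,0.02,0],[28,0,0,0.01,0],[28,0,0,0,0]]'; python3 feel.py 2
```

```text
t: 25.88
tcp_pos: [0.4928, 0.051, 0.2317]
eef_rot: [0.666, 0.746, 0.0, 0.0]
force: [0.9, 0.1, 0.7]
grip_width: 0.0238
t: 26.72
tcp_pos: [0.4938, 0.0874, 0.1395]
eef_rot: [0.633, 0.774, -0.002, -0.002]
force: [0.4, -0.6, -0.9]
grip_width: 0.0238
t 26.82 Fx(bar) 0.29 Fy(tang) 1.09 sd 0.37 Fz 0.37 toolx deg 101.41 pos ang 101.01 r 0.0584 z 0.142
```

Now loosen 35° CCW.

```bash
python3 -m jog '[[28,-0.0001,-0.0026,0,-2.5],[28,-0.0001,-0.0026,0,-2.5],[28,-0.0001,-0.0026,0,-2.5],[28,-0.0001,-0.0026,0,-2.5],[28,-0.0001,-0.0026,0,-2.5],[28,-0.0001,-0.0026,0,-2.5],[28,-0.0001,-0.0026,0,-2.5],[28,-0.0001,-0.0026,0,-2.5],[28,-0.0001,-0.0026,0,-2.5],[28,-0.0001,-0.0026,0,-2.5]]';python3 -m jog '[[28,-0.0001,-0.0026,0,-2.5],[28,-0.0001,-0.0026,0,-2.5],[28,-0.0001,-0.0026,0,-2.5],[28,-0.0001,-0.0026,0,-2.5],[28,0,0,0,0],[10,0,0,0,0],[10,0,0,0,0],[10,0,0,0,0],[10,0,0,0,0],[10,0,0,0,0]]'; python3 feel.py 4 19;python3 - <<'E'
from h import *
for f in(((.04,.078),(-.1,-.045)),((-.1,-.045),)):
  for n in("18","19"): print(n,edge(load(f"scene{n}.npz"),195.5,segs=f,w0=.0085,dw=.005)[:3])
E
```

```text
t: 27.65
tcp_pos: [0.473, 0.0772, 0.1434]
eef_rot: [0.45, 0.893, 0.002, 0.002]
force: [0.3, 0.9, 0.4]
grip_width: 0.0238
t: 28.48
tcp_pos: [0.4651, 0.0703, 0.1429]
eef_rot: [0.371, 0.928, 0.001, 0.002]
force: [-0.2, 0.3, 6.9]
grip_width: 0.0124
t 28.68 Fx(bar) 0.78 Fy(tang) 0.13 sd 0.52 Fz 6.6 toolx deg 136.4 pos ang 136.19 r 0.0577 z 0.1429
18 (np.float64(195.9089500027558), np.float64(0.008608269374093846), np.float64(0.00032355816243406863))
19 (np.float64(195.86731561272356), np.float64(0.00859748593676), np.float64(0.00028524663469496744))
18 (np.float64(196.11580981940295), np.float64(0.008891239021154988), np.float64(0.0001464966455823418))
19 (np.float64(195.98042288627684), np.float64(0.008762058183077763), np.float64(0.00018810248334837684))
```

```bash
python3 -m jog '[[10,0.0004,0.0005,0,0.3],[10,0.0003,0.0006,0,0.3],[10,0,0,0,0],[10,0,0,0,0],[28,0,0,0,0],[28,0,0,0,0],[28,0,0,0,0],[28,0,0,0,0],[28,0,0,0,0],[28,0,0,0,0]]'; python3 feel.py 4 20;python3 - <<'E'
from h import *
for f in(((.04,.078),(-.1,-.045)),((-.1,-.045),)):
  for n in("19","20"): print(n,edge(load(f"scene{n}.npz"),195.5,segs=f,w0=.0085,dw=.005)[:3])
th=np.radians(np.arange(184,206,.05))
for n in("14","20"):
  s=load(f'scene{n}.npz')
  for r0 in(95,97,99,101,):
    w=pol(s,(.5821,.0521),th,np.arange(r0,r0+2,.25)/1000).mean(1); print(n,r0,np.round(w[120:300:10]).astype(int).tolist())
E
```

```text
t: 29.52
tcp_pos: [0.464, 0.0713, 0.1412]
eef_rot: [0.376, 0.927, -0.0, -0.0]
force: [0.1, -0.4, -0.6]
grip_width: 0.0237
t 29.72 Fx(bar) -0.1 Fy(tang) -0.09 sd 0.62 Fz -0.02 toolx deg 135.86 pos ang 136.16 r 0.0591 z 0.1413
19 (np.float64(195.86731561272356), np.float64(0.00859748593676), np.float64(0.00028524663469496744))
20 (np.float64(195.83670300450208), np.float64(0.008590884029749151), np.float64(0.0004073215402310023))
19 (np.float64(195.98042288627684), np.float64(0.008762058183077763), np.float64(0.00018810248334837684))
20 (np.float64(195.92869363753215), np.float64(0.008730178775452402), np.float64(0.00022249765699683833))
14 95 [140, 141, 138, 134, 129, 122, 116, 109, 103, 99, 99, 104, 110, 114, 115, 116, 116, 121]
14 97 [144, 144, 144, 143, 138, 128, 115, 101, 94, 93, 95, 99, 106, 113, 122, 130, 135, 137]
14 99 [154, 153, 152, 150, 147, 142, 133, 122, 110, 102, 102, 111, 125, 142, 155, 166, 170, 166]
14 101 [175, 176, 175, 170, 168, 165, 159, 150, 137, 131, 134, 147, 165, 180, 190, 191, 187, 181]
20 95 [113, 114, 112, 107, 102, 97, 92, 89, 86, 84, 85, 88, 92, 94, 96, 98, 102, 107]
20 97 [112, 113, 113, 113, 110, 103, 94, 84, 80, 81, 83, 88, 92, 97, 105, 112, 117, 120]
20 99 [120, 119, 119, 118, 117, 114, 108, 100, 91, 85, 87, 95, 108, 121, 131, 140, 144, 142]
20 101 [140, 142, 141, 137, 134, 134, 130, 122, 112, 107, 111, 122, 137, 149, 158, 160, 157, 151]
```

```bash
python3 -m jog '[[10,0,0,0,0],[10,0,0,0,0],[10,0,0,0,0],[10,0,0,0,0],[10,0,0,0,0],[10,0.0004,0.0005,0,0.3],[10,0.0003,0.0006,0,0.3],[10,0,0,0,0],[10,0,0,0,0],[10,0,0,0,0]]'; python3 feel.py 5 21;python3 - <<'E'
from h import *
for f in(((.04,.078),(-.1,-.045)),((-.1,-.045),)):
  for n in("20","21"): print(n,edge(load(f"scene{n}.npz"),195.5,segs=f,w0=.0085,dw=.005)[:3])
E
```

```text
t: 30.55
tcp_pos: [0.4648, 0.0725, 0.1415]
eef_rot: [0.38, 0.925, 0.0, 0.001]
force: [2.6, -1.8, 1.0]
grip_width: 0.0127
t 30.8 Fx(bar) -2.41 Fy(tang) 0.62 sd 0.7 Fz 1.7 toolx deg 135.26 pos ang 134.97 r 0.0596 z 0.1415
20 (np.float64(195.83670300450208), np.float64(0.008590884029749151), np.float64(0.0004073215402310023))
21 (np.float64(195.69524444012401), np.float64(0.00867506396702957), np.float64(0.0002572464591032702))
20 (np.float64(195.92869363753215), np.float64(0.008730178775452402), np.float64(0.00022249765699683833))
21 (np.float64(195.8674966263873), np.float64(0.008920435656271878), np.float64(0.0001278958729408206))
```

```bash
python3 -m jog '[[10,0.0003,0.0004,0,0.2],[10,0.0003,0.0005,0,0.3],[10,0,0,0,0],[10,0,0,0,0],[10,0,0,0,0],[10,0,0,0,0],[10,0,0,0,0],[10,0,0,0,0],[10,0,0,0,0],[10,0,0,0,0]]'; python3 feel.py 5 22;python3 - <<'E'
from h import *
for f in(((.04,.078),(-.1,-.045)),((-.1,-.045),)):
  for n in("20","21","22"): print(n,edge(load(f"scene{n}.npz"),195.5,segs=f,w0=.0085,dw=.005)[:3])
E
```

```text
t: 31.63
tcp_pos: [0.4647, 0.0736, 0.1415]
eef_rot: [0.385, 0.923, 0.0, 0.0]
force: [2.2, -1.2, 3.2]
grip_width: 0.0122
t 31.88 Fx(bar) -1.89 Fy(tang) 0.47 sd 0.56 Fz 3.91 toolx deg 134.76 pos ang 134.17 r 0.0603 z 0.1415
20 (np.float64(195.83670300450208), np.float64(0.008590884029749151), np.float64(0.0004073215402310023))
21 (np.float64(195.69524444012401), np.float64(0.00867506396702957), np.float64(0.0002572464591032702))
22 (np.float64(194.8315509292315), np.float64(0.00846198279217022), np.float64(0.00042714163751518455))
20 (np.float64(195.92869363753215), np.float64(0.008730178775452402), np.float64(0.00022249765699683833))
21 (np.float64(195.8674966263873), np.float64(0.008920435656271878), np.float64(0.0001278958729408206))
22 (np.float64(194.79897335124875), np.float64(0.008455604095034644), np.float64(0.0002815228726146639))
```

```bash
cat > al.py <<'E'
from h import *
import sys
def al(s,a,c,z=.0265,mm=.1):
    a=np.radians(a);u=np.array([np.cos(a),np.sin(a)]);n=np.array([-u[1],u[0]])
    t=np.arange(.085,.118,mm/1000);w=np.arange(-.02,.02,mm/1000)
    P=np.asarray(c)+t[:,None,None]*u+w[None,:,None]*n
    P=np.concatenate([P,np.full(P.shape[:2]+(1,),z)],-1)
    q=proj(s,P.reshape(-1,3)).astype(np.float32).reshape(len(t),len(w),2)
    return cv2.remap(s["pixels"],q[...,0],q[...,1],cv2.INTER_CUBIC).transpose(1,0,2)
o=[]
for n in sys.argv[2:]:
    s=load(n+".npz"); t=n[0]=="t"
    B=al(s,194.8,(.5809,.0522) if t else (.5821,.0521)); o.append(cv2.resize(cv2.convertScaleAbs(B,alpha=2 if t else 1.8,beta=-230 if t else -100),(260,316)))
cv2.imwrite(f"pics/{sys.argv[1]}.png",np.hstack(o))
E
python3 al.py zz22 scene18 scene20 scene22
```

```text
(no output)
```

View pics/zz22.png

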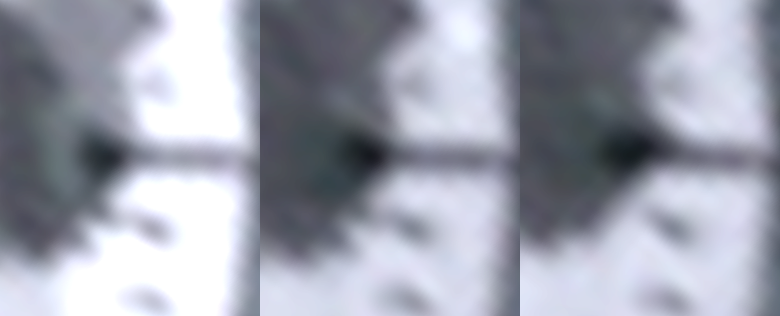

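```bash
python3 -m jog '[[10,-0.0003,-0.0005,0,-0.3],[10,-0.0004,-0.0006,0,-0.3],[10,-0.0003,-0.0005,0,-0.3],[10,0,0,0,0],[10,0,0,0,0],[10,0,0,0,0],[10,0,0,0,0],[10,0,0,0,0],[10,0,0,0,0],[10,0,0,0,0]]'; python3 feel.py 3 23;python3 - <<'E'
from h import *
for f in(((.04,.078),(-.1,-.045)),((-.1,-.045),)):
  for n in("22","23"): print(n,edge(load(f"scene{n}.npz"),195.5,segs=f,w0=.0085,dw=.005)[:3])
E
```

```text
t: 32.72
tcp_pos: [0.4636, 0.072, 0.1414]
eef_rot: [0.377, 0.926, -0.0, -0.001]
force: [-0.3, 0.6, 5.2]
grip_width: 0.0126
t 32.87 Fx(bar) 0.5 Fy(tang) 0.15 sd 0.56 Fz 6.1 toolx deg 135.65 pos ang 135.99 r 0.06 z 0.1415
22 (np.float64(194.8315509292315), np.float64(0.00846198279217022), np.float64(0.00042714163751518455))
23 (np.float64(195.08652822807096), np.float64(0.008570313573347425), np.float64(0.0003984058744754856))
22 (np.float64(194.79897335124875), np.float64(0.008455604095034644), np.float64(0.0002815228726146639))
23 (np.float64(195.06113356038858), np.float64(0.008560086751033577), np.float64(0.00019968123255118334))
```

```bash
python3 -m jog '[[10,-0.0003,-0.0005,0,-0.3],[10,-0.0002,-0.0003,0,-0.1],[10,0,0,0,0],[10,0,0,0,0],[10,0,0,0,0],[10,0,0,0,0],[10,0,0,0,0],[10,0,0,0,0],[10,0,0,0,0],[10,0,0,0,0]]'; python3 feel.py 3 24;python3 - <<'E'
from h import *
for f in(((.04,.078),(-.1,-.045)),((-.1,-.045),)):
  for n in("23","24"): print(n,edge(load(f"scene{n}.npz"),195.5,segs=f,w0=.0085,dw=.005)[:3])
E
```

```text
t: 33.7
tcp_pos: [0.4634, 0.0712, 0.1415]
eef_rot: [0.374, 0.927, 0.0, -0.001]
force: [-0.0, 0.4, 6.6]
grip_width: 0.0127
t 33.85 Fx(bar) 1.17 Fy(tang) 0.67 sd 0.2 Fz 5.99 toolx deg 136.05 pos ang 136.76 r 0.0595 z 0.1415
23 (np.float64(195.08652822807096), np.float64(0.008570313573347425), np.float64(0.0003984058744754856))
24 (np.float64(195.50238126255678), np.float64(0.008551707697730136), np.float64(0.0002978217561986785))
23 (np.float64(195.06113356038858), np.float64(0.008560086751033577), np.float64(0.00019968123255118334))
24 (np.float64(195.92984188949467), np.float64(0.009117399795433901), np.float64(7.998621809499756e-05))
```

```bash
python3 -m jog '[[28,0,0,0,0],[28,0,0,0,0],[28,0,0,0,0],[28,0,0,-0.03,0],[28,0,0,-0.03,0],[28,0,0,-0.03,0],[28,-0.028,-0.028,0,0],[28,-0.028,-0.028,0,0],[28,-0.028,-0.028,0,0],[28,-0.028,-0.028,0,0]]';python3 -m jog '[[28,-0.028,-0.028,0,0],[28,-0.028,-0.028,0,0],[28,-0.028,-0.028,0,0],[28,0,0,0,0],[28,0,0,0,0],[28,0,0,0,0],[28,0,0,0,0],[28,0,0,0,0],[28,0,0,0,0],[28,0,0,0,0]]'; python3 look.py 25; python3 al.py zz25 scene18 scene25 top18; python3 al.py zz25b top18 top25;python3 - <<'E'
from h import *
for f in(((.04,.078),(-.1,-.045)),((-.1,-.045),)):
  for n in("18","24","25"): print(n,edge(load(f"scene{n}.npz"),195.5,segs=f,w0=.0085,dw=.005)[:3])
E
```

```text
t: 34.68
tcp_pos: [0.4662, -0.0887, 0.2313]
eef_rot: [0.374, 0.928, -0.0, -0.0]
force: [1.3, 0.3, 0.7]
grip_width: 0.0239
t: 35.52
tcp_pos: [0.4692, -0.2053, 0.2315]
eef_rot: [0.373, 0.928, -0.0, 0.0]
force: [0.8, -0.3, -0.4]
grip_width: 0.0239
35.6167
18 (np.float64(195.9089500027558), np.float64(0.008608269374093846), np.float64(0.00032355816243406863))
24 (np.float64(195.50238126255678), np.float64(0.008551707697730136), np.float64(0.0002978217561986785))
25 (np.float64(195.49717471905618), np.float64(0.008555686511777237), np.float64(0.00025007396568220517))
18 (np.float64(196.11580981940295), np.float64(0.008891239021154988), np.float64(0.0001464966455823418))
24 (np.float64(195.92984188949467), np.float64(0.009117399795433901), np.float64(7.998621809499756e-05))
25 (np.float64(195.7824364844866), np.float64(0.00893450006578117), np.float64(8.908643552605917e-05))
```

View pics/zz25.png

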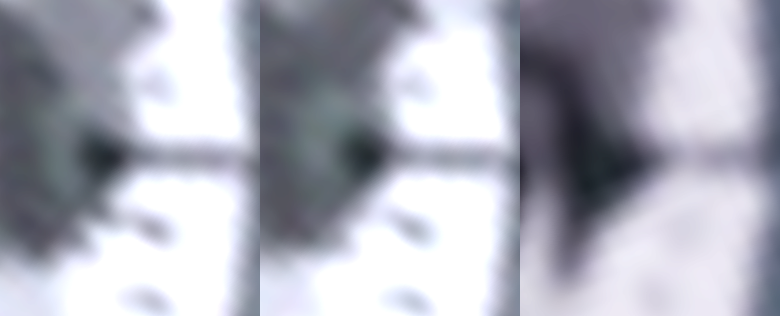

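View pics/zz25b.png

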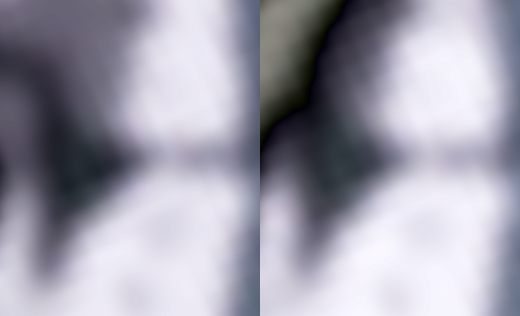

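View pics/l25.png

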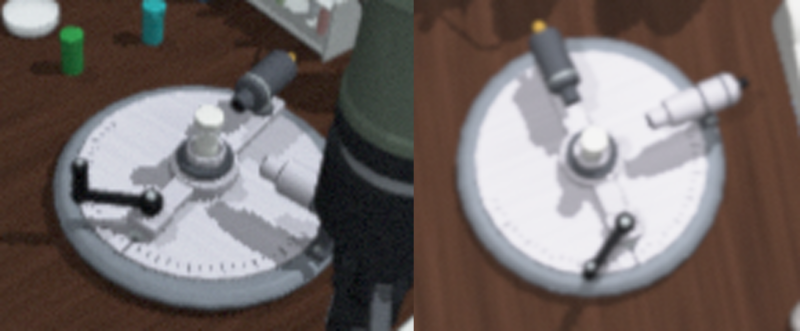

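```bash
python3 -m jog '[[28,0.028,0.028,0,0],[28,0.028,0.028,0,0],[28,0.028,0.028,0,0],[28,0.028,0.028,0,0],[28,0.028,0.028,0,0],[28,0.028,0.028,0,0],[28,0.028,0.028,0,0],[28,0,0,0,0],[28,0,0,0,0],[28,0,0,0,0]]';python3 -m jog '[[28,0,0,0.03,0],[28,0,0,0.03,0],[28,0,0,0.02,0],[28,0,0,0.01,0],[28,0,0,0,0],[28,-0.0001,0.0026,0,2.5],[28,-0.0001,0.0026,0,2.5],[28,-0.0001,0.0026,0,2.5],[28,-0.0001,0.0026,0,2.5],[28,0,0,0,0]]'; python3 feel.py 3
```

```text
t: 36.45
tcp_pos: [0.4639, 0.0709, 0.2314]
eef_rot: [0.374, 0.928, -0.0, 0.0]
force: [-0.1, -0.8, 0.0]
grip_width: 0.0239
t: 37.28
tcp_pos: [0.4731, 0.0767, 0.1424]
eef_rot: [0.455, 0.891, 0.001, 0.001]
force: [-0.5, -0.3, 0.2]
grip_width: 0.0241
t 37.43 Fx(bar) 0.17 Fy(tang) 0.53 sd 0.11 Fz -0.13 toolx deg 126.05 pos ang 126.62 r 0.0579 z 0.1419
```

```bash
python3 -m jog '[[28,0,0.0021,0,2],[28,0,0.0021,0,2],[28,0,0.0021,0,2],[28,0,0.0021,0,2],[28,0,0.0021,0,2],[28,0,0.0010,0,1],[28,0,0.0010,0,1],[28,0,0.0010,0,1],[28,0,0.0010,0,1],[28,0,0.0010,0,1]]';python3 feel.py 5;python3 -m jog '[[28,0,0.0010,0,1],[28,0,0.0010,0,1],[28,0,0.0010,0,1],[28,0,0.0010,0,1],[28,0,0.0010,0,1],[28,0,0.0010,0,1],[28,0,0.0010,0,1],[28,0,0.0010,0,1],[28,0,0.0010,0,1],[28,0,0.0010,0,1]]';python3 feel.py 8 26
```

```text
t: 38.27
tcp_pos: [0.4851, 0.0851, 0.1414]
eef_rot: [0.567, 0.824, -0.0, -0.0]
force: [-1.5, -0.7, 1.6]
grip_width: 0.0238
t 38.52 Fx(bar) -0.17 Fy(tang) -1.27 sd 0.53 Fz 0.91 toolx deg 111.07 pos ang 111.34 r 0.0588 z 0.1414
t: 39.35
tcp_pos: [0.4947, 0.088, 0.1413]
eef_rot: [0.636, 0.771, -0.0, -0.0]
force: [-4.1, -1.0, 1.9]
grip_width: 0.0244
t 39.75 Fx(bar) 0.03 Fy(tang) -3.33 sd 0.5 Fz 0.82 toolx deg 101.06 pos ang 101.62 r 0.0589 z 0.1413
```

```bash
python3 -m jog '[[28,0,0.0010,0,1],[28,0,0.0010,0,1],[28,0,0.0010,0,1],[28,0,0.0010,0,1],[28,0,0.0005,0,0.5],[28,0,0.0005,0,0.5],[28,0,0,0,0],[28,0,0,0,0],[28,0,0,0,0],[28,0,0,0,0]]';python3 feel.py 14 27
```

```text
t: 40.58
tcp_pos: [0.4997, 0.0888, 0.1413]
eef_rot: [0.669, 0.743, -0.0, -0.0]
force: [-4.9, -0.4, 0.3]
grip_width: 0.0242
t 41.28 Fx(bar) -0.08 Fy(tang) -5.03 sd 0.45 Fz -0.31 toolx deg 96.06 pos ang 96.8 r 0.0588 z 0.1413
```

```bash
python3 -m jog '[[28,0,-0.001,0,0],[28,0,-0.002,0,0],[28,0,-0.002,0,0],[28,0,0,0,0],[28,0,0,0,0],[28,0,0,0,0],[28,0,0,0,0],[28,0,0,0,0],[28,0,0,0,0],[28,0,0,0,0]]';python3 feel.py 12; python3 -m jog '[[28,0,0,-0.03,0],[28,0,0,-0.03,0],[28,0,0,-0.03,0],[28,-0.039,-0.006,0,0],[28,-0.039,-0.006,0,0],[28,-0.039,-0.006,0,0],[28,-0.039,-0.006,0,0],[28,-0.039,-0.006,0,0],[28,-0.039,-0.006,0,0],[28,-0.039,-0.006,0,0]]';python3 -m jog '[[28,-0.039,-0.006,0,0],[28,-0.039,-0.006,0,0],[28,0,0,-0.01,0],[28,0,0,-0.01,0],[28,0,0,0,0],[28,0,0,0,0],[28,0,0,0,0],[28,0,0,0,0],[28,0,0,0,0],[28,0,0,0,0]]'; python3 look.py 28; python3 al.py zz28 scene25 scene28 top28;python3 - <<'E'
from h import *
for f in(((.04,.078),(-.1,-.045)),((-.1,-.045),)):
  for n in("18","25","28"): print(n,edge(load(f"scene{n}.npz"),195.5,segs=f,w0=.0085,dw=.005)[:3])
E
```

```text
t: 42.12
tcp_pos: [0.495, 0.0883, 0.1414]
eef_rot: [0.669, 0.744, 0.0, 0.0]
force: [0.2, 0.1, 0.4]
grip_width: 0.0239
t 42.72 Fx(bar) -0.0 Fy(tang) 0.19 sd 0.53 Fz 0.29 toolx deg 96.06 pos ang 101.51 r 0.0591 z 0.1414
t: 43.55
tcp_pos: [0.4815, -0.1895, 0.2316]
eef_rot: [0.669, 0.743, 0.0, 0.0]
force: [0.3, -0.4, 0.8]
grip_width: 0.0238
t: 44.38
tcp_pos: [0.4783, -0.2657, 0.2512]
eef_rot: [0.668, 0.744, -0.0, -0.0]
force: [0.5, 0.4, -0.1]
grip_width: 0.024
44.4833
18 (np.float64(195.9089500027558), np.float64(0.008608269374093846), np.float64(0.00032355816243406863))
25 (np.float64(195.49717471905618), np.float64(0.008555686511777237), np.float64(0.00025007396568220517))
28 (np.float64(195.52524072752166), np.float64(0.008572556328287633), np.float64(0.0002831285505607963))
18 (np.float64(196.11580981940295), np.float64(0.008891239021154988), np.float64(0.0001464966455823418))
25 (np.float64(195.7824364844866), np.float64(0.00893450006578117), np.float64(8.908643552605917e-05))
28 (np.float64(195.72545290412202), np.float64(0.008846400008094226), np.float64(0.00010046777098412021))
```

View pics/zz28.png

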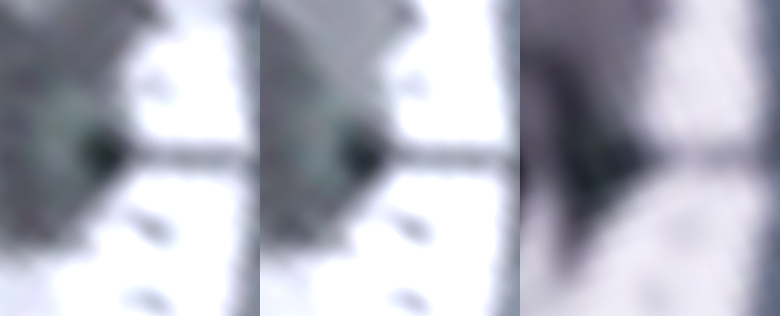

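View pics/l28.png

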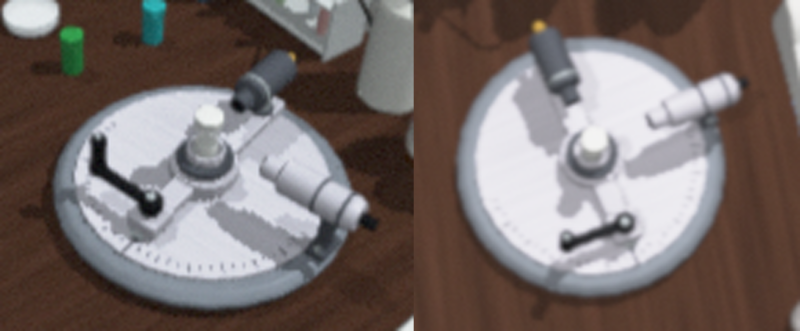

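```bash
python3 -c "
from station import manip
print(manip.finish_job())"
```

```text
the job is handed in; nothing more can be done
None
```

I slackened the lever, swung the arm to the longest line, tightened the lever to about 5 N, backed the gripper clear and handed the job in at 44.5 s. No verdict was reported.

- **Re-setting:** The first setting looked about 0.5 to 1° past the line. I slackened the lever again, nudged the arm back and retightened it.
- **Clamp force:** The last push at the handle read 5.03 N. The reading with nothing touching was 0.19 N the other way, so the true push is about 5.0 to 5.2 N.
- **Pointer:** The last checks disagree slightly.
  - The scene camera shows the tip on the line, within about 0.3 mm.
  - The top camera suggests it stands a fraction of a millimetre counter-clockwise.
  - A fit to the side of the arm says about 0.7 to 0.9° past the line, and I believe that one reads high.
  - My best estimate is 0.2 to 0.4° past the line. Tightening did not visibly move the arm.
- **Clamped arm:** I saw no movement of the arm while it was clamped; all swinging was done with the lever slack.
- **Vial and bystanders:** The last close-up shows the vial in its seat. I never touched the other things on the bench, but I did not measure them again at the end.

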